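# Lock out the beacon isolator

### The arm

A 6-joint arm with a two-finger parallel gripper is mounted at the origin on the work surface. World frame = base frame: x ahead of the robot, y to its left, z up, the work surface at z = 0. Lengths are in m, angles in rad, forces in N, time in s.
With the tool pointing down it reaches from about 0.3 to 0.875 m from the base axis. Payload 6.4 kg.
Tool frame: the origin (TCP) lies at the very end of the fingers, on their centre line; the grasp point (between the pads) lies 19 mm behind it (ctrl.grip_point_offset is the z of the grasp point in the tool frame, in m); z points along the fingers, y is the direction in which the jaws open and shut (so a half turn about z gives the same grasp; the last joint's range is limited). The gripper opens to 85 mm and grips with 20 to 120 N. Pads are 22 mm wide; open, the fingers measure 114 mm over their backs; the gripper's body (76 mm by 85 mm) begins 54 mm behind the grasp point. The pads swing forward as they close: fully open they stand 13 mm farther back than shut.
Start: joints at [1.056, 0.181, 1.607, -0, 1.354, -0.206], TCP at [0.175, 0.548, 0.231] pointing down, gripper open.
Joint ranges: [-2.99, 2.99], [-0.89, 2.07], [0.3, 2.58], [-1.14, 4.28], [0, 2.63], [-3.12, 3.12]. Speed limits (rad/s): [2.57, 2.57, 3.01, 3.14, 3.14, 3.14].

### API

Orientations are given as a unit quaternion [w, x, y, z].
In Python, from bench import status, cams, ctrl gives the robot as it stands.
- The arm moves only by the shell command python3 -m handwheel 'ROWS'. ROWS is JSON, a list of rows, each an object with "grip": the finger opening in cm, from 0 to 8.54; "linear": the shift along the tool's x, y, z in cm, a list of three; "rotation": the turn, a rotation vector about the tool's x, y, z in degrees, a list of three. A call has 1 to 12 rows; each row is the pose to reach, as a shift and turn from the pose commanded when the call began, along the tool's axes at that moment; what a row does not reach only later rows make up. A row lasts 1/12 s, in which the tool goes at most 41.7 mm and 7.16 degrees, less where a joint would pass 70% of its speed; a pose out of reach is approached as far as the arm can. A call with a gripper value outside its range is refused whole. The fingers move at their own pace and stop on an object; the grip force is fixed at half the most. Time passes only in rows, so rows that repeat a pose let the fingers close. It gives the time, the measured TCP pose, the force and the opening at its end, in the units of the state.
- status.get_obs(): the state, without advancing time (a new reading comes with each control period).
- cams.camera(name): name is "scene" or "top" or "wrist"; returns the picture (480x640x3 uint8, red, green, blue); there is no depth.
- cams.camera_info(name): a dict with "fovy" (degrees; the focal length in pixels is half the picture's height over the tangent of half this angle, whatever the lens; pixels are square), "cx", "cy" (the principal point, pixels), "world_from_camera" (4x4, takes a point from camera to world coordinates); the wrist camera has in their place "mount" (4x4, takes a point from camera to tool coordinates, whose origin is the TCP and whose axes are the flange's). Camera axes: x right, y down, z forward; pixel columns grow to the right and rows downward; lengths in m; the calibration is good to about 2 mm. A picture is of the moment at which its call begins: read the wrist's pose just before it. camera_info takes no time and is no camera call.
- ctrl.hand_in(): hands the job in, once; it reports no verdict.
The state is a dict: "time_s": time; "q": joint angles; "dq": joint speeds; "joint_efforts": joint torques, N m; "eef_pos": TCP position; "eef_rot": TCP orientation; "wrist_force": force on the tool from outside, world axes, zero at the start; "torque": the same for the moment, N m; "opening": opening from 0.0 (shut) to 1.0 (fully open).
Only numpy, scipy, OpenCV 4.12 (cv2) and the standard library are available. Lean on these libraries where they do the work, as an engineer would, in place of code of your own. Each camera call takes 0.05 s, during which the arm holds its last target.

### The job

Make the beacon supply safe. First lift the aluminium flask out of the way of the red-handled isolator and set it down gently and upright inside the green tray; then turn the red handle anticlockwise a quarter turn, fully to off (bar level across the face), and only after that swing its steel lockout hasp out, all the way. Leave the blue-handled isolator as it is and everything else where it stands.

Things in the scene. Friction and masses are not known exactly. Their poses are not given: they have to be found in the camera images.
- main: red-handled isolator, fixed: grey box 220 mm long up its slope, 130 wide, on a bracket. Origin: middle of its foot, on the case top; z up, x horizontally away from the face's low edge. Face normal 35 deg from vertical, leaning to -x. Face low edge x -98, z 50 mm; high edge x 82, z 176, with a rain lip 22 mm out of the face, 93 mm up-slope of the handle axis
- main_grip (a point): point on the red handle's turning axis, 32 mm out of the face, where it is gripped. z: turning axis, outward normal of the face; x: along the bar to its white-marked end (up-slope when on); y across it; axes turn with it. Bar 74 mm long, 14 wide, from 12 to 44 mm out of the face, on a hub 42 mm diameter, 12 high. Hasp tab 80 mm down-slope of the axis
- main_handle (a joint): angle of the red handle: 0 on (bar up and down the slope), 1.571 off (bar level, at its stop); grows anticlockwise as seen facing the panel (positive about the point's z). Starts 0 to 0.35; stiff (0.12 N m), stays where it is left
- main_tab (a point): centre of the pull tab of the red isolator's steel hasp: plate 55 x 34 mm hinged at its lower edge, folded flat below the handle. Tab: a fin 10 mm thick (y, parallel to the hinge line), 18 mm along the plate (x), 5 to 34 mm out from the hinge line (z, face normal when folded). This point is 40 mm in x and 24 mm in z from main_hinge; axes turn with the hasp
- main_hinge (a point): middle of the hasp's hinge line, on the low part of the face, 120 mm down-slope of the handle's axis. y is the hinge line; x and z as for the tab, turning with the hasp
- main_hasp (a joint): angle of the red isolator's hasp: 0 folded flat on the face, 1.4 fully out (its stop); the free end swings out of the face and down towards the robot. Starts 0 to 0.15; light (0.04 N m), stays where it is left
- aux: the blue-handled isolator, fixed, of the same build and axes as the red one (main); to be left alone
- aux_pointer (a point): marked end of the blue handle (36 mm from its axis); must not move
- aux_hasp (a joint): angle of the blue isolator's hasp, as for the red one; must not move
- flask_center (a point): centre, half-way up, of the dented aluminium flask close in front of the red isolator: 160 mm tall, body 66 mm diameter up to 98 mm, shoulder tapering to 120 mm, black cap of 38 mm diameter from 124 to 160 mm above its foot, the place to grip it. z is its long axis. About 0.35 kg
- tray: green shallow tray, 130 x 130 mm outside, walls 5 mm thick and 18 mm high, floor 5 mm thick. Origin: centre of its underside, on the case top. Fixed, at the left or right end of the case
- tripod_head: grey tripod ball head, 80 mm diameter, 98 mm tall, loose, at the end of the case opposite the tray; bystander. Origin at the centre of its foot
- mount_a: black nylon antenna mount, 42 mm diameter foot, 89 mm tall, loose, between the isolators; bystander. Origin at its foot
- mount_b: the same, standing in front of the blue isolator; bystander. Origin at its foot
- battery: grey battery block 70 x 50 x 60 mm, loose, behind the isolators; bystander. Origin under it
- beacon: yellow disc beacon, 60 mm diameter, 44 mm tall, loose, towards the far left of the case; bystander. Origin under it
- case: orange hard case, the work surface: 500 x 920 mm, 100 mm high, fixed. Origin under its centre, on the table. Nothing on it is taller than 200 mm (the isolators' rain lips). On the table behind it a beacon rack 150 mm high; beside it a radio and a toolbox, 160 mm high

How it is judged:
On the way, in this order (a step that is already met when the one before it is completed fails the run):
1. the flask stands upright inside the green tray, let go (x of flask_center in the frame of tray between -0.029 and 0.029 m and y of flask_center in the frame of tray between -0.029 and 0.029 m and z of flask_center in the frame of tray between 0.077 and 0.093 m and angle between flask_center's own z axis and vertical below 0.12 rad and contact force between the fingers and flask below 0.3 N), for 0.2 s.
2. the red handle is at off (value of joint main_handle above 1.42 rad), for 0.2 s.
3. the red isolator's hasp is swung out (value of joint main_hasp above 1.1 rad and value of joint main_handle above 1.42 rad), for 0.2 s.
At the end, for the whole second after the job is handed in: the red handle is within 0.15 rad of its off stop, its hasp is out by more than 1.1 rad (stop at 1.4) and still, and the flask stands still and upright (within 7 deg) on the floor of the green tray, its axis within 29 mm of the tray's centre in the tray's x and y (all of step 3 and x of flask_center in the frame of tray between -0.029 and 0.029 m and y of flask_center in the frame of tray between -0.029 and 0.029 m and z of flask_center in the frame of tray between 0.077 and 0.093 m and angle between flask_center's own z axis and vertical below 0.12 rad and velocity of joint main_hasp below 0.05 rad/s and linear speed of flask below 0.02 m/s); the robot touches nothing.
It fails at once if the flask is dropped or slammed into the tray (over 60 N) (contact force between flask and tray above 60 N).
It fails at once if the red isolator's hasp is swung out before the handle is off (value of joint main_hasp above 0.4 rad and value of joint main_handle below 1.3 rad).
It fails at once if the blue-handled isolator's handle is moved (over 10 mm at its end) or its hasp opened (to over 0.35 rad) (distance of aux_pointer from where it was at the start of the episode above 0.01 m or value of joint aux_hasp above 0.35 rad).
It fails at once if the tripod head, an antenna mount, the battery or the beacon is pushed over 25 mm away or tipped over (distance of any of tripod_head, mount_a, mount_b, battery, beacon from where it was at the start of the episode above 0.025 m or angle between any of tripod_head, mount_a, mount_b, battery, beacon's own z axis and vertical above 0.35 rad).
It also fails if it takes over 66 s, if anything falls off the work surface, if the arm or the gripper's body presses on something with over 40 N, if the wrist force passes 120 N, or if a joint passes its speed limit or range.

## Working session

There is one attempt and no reset: what is moved stays moved. The work goes in short steps, Python scripts to look and compute and a shell command to move; the robot and the scene stay as the last step left them, time stands still between calls to the robot, and variables do not carry over. Pictures are saved under pics/ and viewed, and the job is handed in when it is done.

```bash
ls; mkdir -p pics; python3 - <<'E'
from bench import status,cams,ctrl
import cv2,numpy as np
print(status.get_obs()); print(ctrl.grip_point_offset)
for n in("scene","top","wrist"):
    print(n,cams.camera_info(n)); cv2.imwrite(f"pics/{n}0.png",cams.camera(n)[:,:,::-1])
E
```

```text
pics
{'time_s': 0.0, 'q': array([ 1.05573901e+00,  1.81504522e-01,  1.60799644e+00, -2.77177760e-05,
        1.35379680e+00, -2.06321771e-01]), 'dq': array([-1.14576021e-03,  1.64359790e-04,  1.25086468e-03,  2.84104228e-03,
        1.87396898e-04,  3.09522831e-05]), 'joint_efforts': array([ 7.24280744e-05, -4.44870615e+01, -3.51334870e+01, -2.16390004e-04,
        8.99769890e-03,  2.82054572e-06]), 'eef_pos': array([0.17444576, 0.5473278 , 0.23041027]), 'eef_rot': array([-2.88222350e-04,  1.53752404e-01,  9.88109038e-01, -8.02470911e-04]), 'wrist_force': array([ 0.30895482,  0.16832467, -0.45366542]), 'torque': array([-0.02286714, -0.0153821 , -0.0129961 ]), 'opening': 1.000043471025245}
-0.0187
scene {'fovy': 55.42737725927819, 'cx': 317.2826548373859, 'cy': 236.4824121036478, 'world_from_camera': array([[ 0.03314534,  0.72362814, -0.68939372,  1.24939401],
       [ 0.99927076, -0.01091102,  0.03659106, -0.04694707],
       [ 0.01895633, -0.69010381, -0.72346209,  0.8697764 ],
       [ 0.        ,  0.        ,  0.        ,  1.        ]])}
top {'fovy': 45.463178940309064, 'cx': 324.7751438238488, 'cy': 240.11924064207923, 'world_from_camera': array([[-2.74782399e-02, -9.90216174e-01,  1.36809629e-01,
         4.37572345e-01],
       [-9.99621778e-01,  2.70667669e-02, -4.86732315e-03,
         1.81009289e-02],
       [ 1.11670777e-03, -1.36891630e-01, -9.90585400e-01,
         1.25679779e+00],
       [ 0.00000000e+00,  0.00000000e+00,  0.00000000e+00,
         1.00000000e+00]])}
wrist {'fovy': 61.92960053489422, 'cx': 319.8549401277544, 'cy': 240.41806293833247, 'mount': array([[-6.83320390e-04, -9.51491209e-01, -3.07675175e-01,
         7.89455101e-02],
       [ 9.99999745e-01, -7.13757169e-04, -1.36070256e-05,
        -5.28047256e-04],
       [-2.06658397e-04, -3.07675106e-01,  9.51491454e-01,
        -1.42545711e-01],
       [ 0.00000000e+00,  0.00000000e+00,  0.00000000e+00,
         1.00000000e+00]])}
```

View pics/scene0.png

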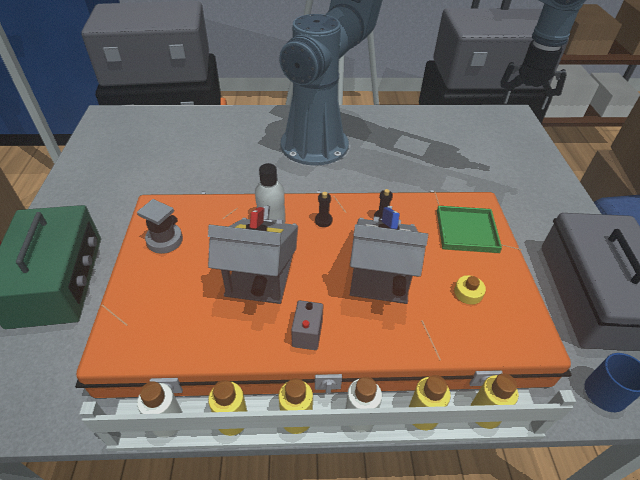

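View pics/top0.png

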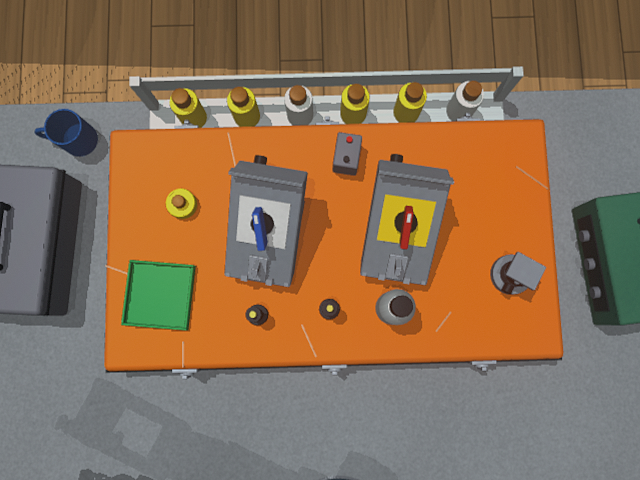

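View pics/wrist0.png

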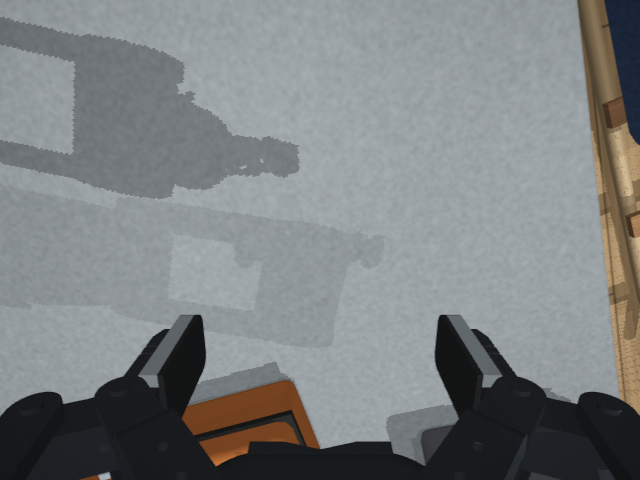

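```bash
cat > h.py <<'E'
import numpy as np,cv2
from bench import status,cams,ctrl
from scipy.spatial.transform import Rotation as R
def tool(o=None):
    o=o or status.get_obs(); q=o['eef_rot']; T=np.eye(4)
    T[:3,:3]=R.from_quat([q[1],q[2],q[3],q[0]]).as_matrix(); T[:3,3]=o['eef_pos']; return T
def ray(name,uv,T=None):
    i=cams.camera_info(name); f=240/np.tan(np.radians(i['fovy']/2))
    W=i['world_from_camera'] if 'world_from_camera' in i else T@i['mount']
    d=np.array([(uv[0]-i['cx'])/f,(uv[1]-i['cy'])/f,1.]); d=W[:3,:3]@d
    return W[:3,3],d/np.linalg.norm(d)
def onz(name,uv,z,T=None):
    p,d=ray(name,uv,T); return p+d*(z-p[2])/d[2]
def onplane(name,uv,p0,n,T=None):
    p,d=ray(name,uv,T); return p+d*((p0-p)@n)/(d@n)
def proj(name,P,T=None):
    i=cams.camera_info(name); f=240/np.tan(np.radians(i['fovy']/2))
    W=i['world_from_camera'] if 'world_from_camera' in i else T@i['mount']
    c=W[:3,:3].T@(np.asarray(P)-W[:3,3]); return np.array([i['cx']+f*c[0]/c[2],i['cy']+f*c[1]/c[2]])
def tri(rays):
    A=np.zeros((3,3));b=np.zeros(3)
    for p,d in rays:
        M=np.eye(3)-np.outer(d,d);A+=M;b+=M@p
    x=np.linalg.solve(A,b); return x,[np.linalg.norm((np.eye(3)-np.outer(d,d))@(x-p)) for p,d in rays]
def save(name,f,s=1,crop=None):
    im=cams.camera(name)[:,:,::-1]
    if crop: im=im[crop[1]:crop[3],crop[0]:crop[2]]
    cv2.imwrite(f,cv2.resize(im,None,fx=s,fy=s,interpolation=cv2.INTER_CUBIC))
E
python3 - <<'E'
from h import *
np.set_printoptions(precision=4,suppress=True)
P=[onz('top',c,.1) for c in [(112,131),(543,121),(562,358),(106,370)]]
for p in P: print(p)
print([np.linalg.norm(P[i]-P[(i+1)%4]) for i in range(4)])
for c in [(136,94),(80,378),(565,367),(505,195)]: print('sc',onz('scene',c,.1))
im=cv2.imread('pics/top0.png')
hsv=cv2.cvtColor(im,cv2.COLOR_BGR2HSV)
m=cv2.inRange(hsv,(45,100,60),(80,255,255)); m[:,:100]=0;m[:,300:]=0
c=max(cv2.findContours(m,0,2)[0],key=cv2.contourArea); b=cv2.boxPoints(cv2.minAreaRect(c)); print('tray',b)
Q=[onz('top',x,.118) for x in b]; print(np.array(Q),np.mean(Q,0),[np.linalg.norm(Q[i]-Q[(i+1)%4]) for i in range(4)])
cv2.imwrite('pics/c1.png',cv2.resize(im[140:340,220:480],None,fx=3,fy=3,interpolation=cv2.INTER_CUBIC))
s=cv2.imread('pics/scene0.png')
cv2.imwrite('pics/c2.png',cv2.resize(s[150:310,190:440],None,fx=3,fy=3,interpolation=cv2.INTER_CUBIC))
E
```

```text
[0.8399 0.4512 0.1   ]
[ 0.8372 -0.4526  0.1   ]
[ 0.3486 -0.4514  0.1   ]
[0.3502 0.4516 0.1   ]
[np.float64(0.9037905726297465), np.float64(0.4886448406048361), np.float64(0.9029948486944338), np.float64(0.48976137952589494)]
sc [-0.136 -0.579  0.1  ]
sc [ 0.8573 -0.4418  0.1   ]
sc [0.8564 0.4395 0.1   ]
sc [0.3753 0.4813 0.1   ]
tray [[120.9685 324.3304]
 [127.2292 258.5933]
 [194.382  264.9888]
 [188.1214 330.7259]]
[[0.4387 0.4177 0.118 ]
 [0.5684 0.4079 0.118 ]
 [0.5519 0.2738 0.118 ]
 [0.4227 0.2856 0.118 ]] [0.4954 0.3463 0.118 ] [np.float64(0.1300431677357043), np.float64(0.13508846303976388), np.float64(0.12978118012259934), np.float64(0.13298256504983927)]
```

View pics/c1.png

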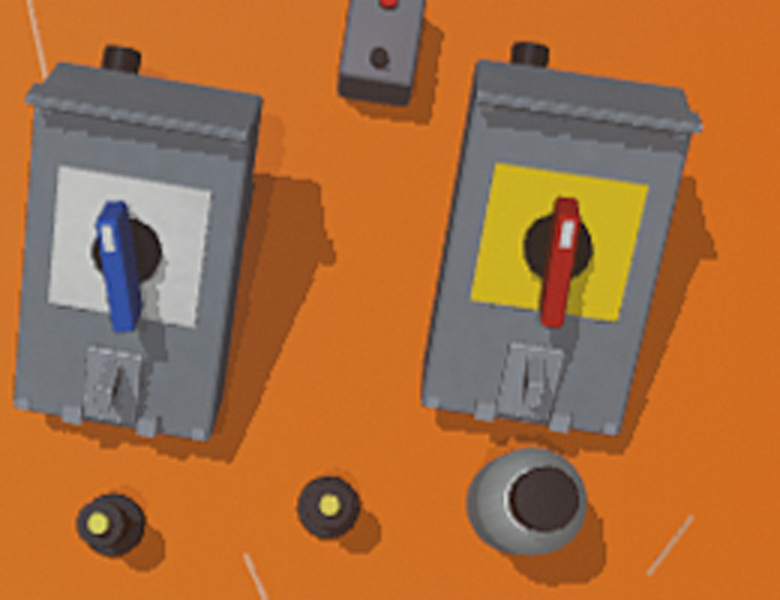

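View pics/c2.png

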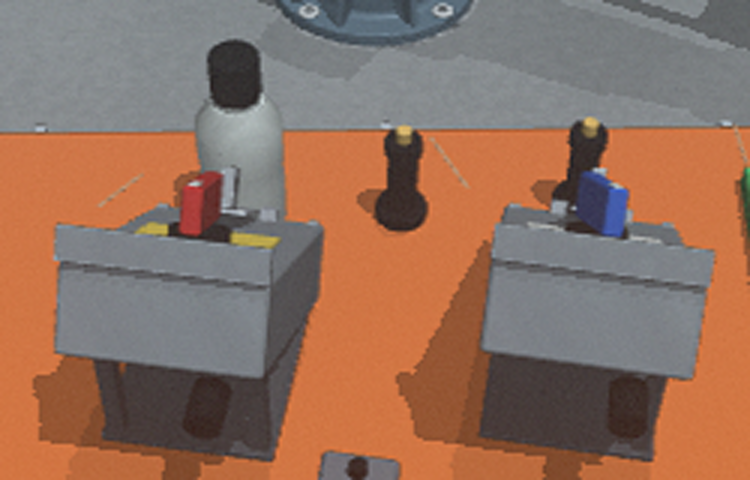

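```bash
python3 - <<'E'
from h import *
np.set_printoptions(precision=4,suppress=True)
g=lambda u,v:(220+u/3,140+v/3)
s=lambda u,v:(190+u/3,150+v/3)
print('flask',onz('top',g(545,500),.26), tri([ray('top',g(545,500)),ray('scene',s(234,50))]))
for o,n in(((425,403),(618,433)),((15,403),(205,438))):
    a=onz('top',g(*o),.15);b=onz('top',g(*n),.15)
    yv=(a-b)/np.linalg.norm(a-b); yaw=np.arctan2(-yv[0],yv[1]); m=(a+b)/2
    xv=np.array([np.cos(yaw),np.sin(yaw),0]); org=m+.098*xv; org[2]=.1
    print('low',a,b,np.linalg.norm(a-b),'yaw',np.degrees(yaw),'org',org)
    if o[0]==425:
        n_=-np.sin(.6109)*xv+np.cos(.6109)*np.array([0,0,1]); up=np.cos(.6109)*xv+np.sin(.6109)*np.array([0,0,1]); yy=np.cross([0,0,1],xv)
        for c in [(495,163),(648,185),(620,322),(472,300),(557,247),(502,343),(565,348),(490,412),(562,425)]:
            p=onplane('top',g(*c),m,n_); print(c,p,'upslope',(p-m)@up,'y',(p-m)@yy)
for nm,c in(('mA',(330,503)),('mB',(97,523))): print(nm,onz('top',g(*c),.189))
for nm,c in(('mA',(403,135)),('mB',(590,125))): print(nm,onz('scene',s(*c),.189))
t=tool();print(t)
E
```

```text
flask [ 0.4555 -0.1165  0.26  ] (array([ 0.4555, -0.1163,  0.2573]), [np.float64(0.000616412947456541), np.float64(0.0006164129474564384)])
low [ 0.5217 -0.0568  0.15  ] [ 0.499  -0.1803  0.15  ] 0.12551292677019163 yaw -10.427204814346796 org [ 0.6067 -0.1363  0.1   ]
(495, 163) [ 0.6569 -0.0973  0.2483] upslope 0.17134172569537665 y 0.047410586902726114
(648, 185) [ 0.6409 -0.1882  0.2488] upslope 0.17218562777382407 y -0.044811694121720674
(620, 322) [ 0.5654 -0.177   0.1953] upslope 0.07899876064783486 y -0.04748126838861747
(472, 300) [ 0.5818 -0.0854  0.195 ] upslope 0.0784399588088215 y 0.045502604256479305
(557, 247) [ 0.6096 -0.1362  0.2206] upslope 0.12303202937897317 y 0.0006002426291927929
(502, 343) [ 0.556  -0.1048  0.1797] upslope 0.05173844365247385 y 0.021841838448935395
(565, 348) [ 0.5515 -0.144   0.1816] upslope 0.0550663508680465 y -0.017599320065376272
(490, 412) [ 0.5147 -0.0985  0.1505] upslope 0.000810426864195494 y 0.020563721888439055
(562, 425) [ 0.5051 -0.1445  0.1497] upslope -0.0005173000662582268 y -0.026497261518356435
low [0.5289 0.2074 0.15  ] [0.503  0.0854 0.15  ] 0.12473107745573409 yaw -11.977120948392173 org [0.6119 0.1261 0.1   ]
mA [0.4586 0.0067 0.189 ]
mB [0.4503 0.1505 0.189 ]
mA [0.4717 0.0077 0.189 ]
mB [0.4618 0.1506 0.189 ]
[[-0.9527  0.3039 -0.0007  0.1745]
 [ 0.3039  0.9527 -0.0012  0.5474]
 [ 0.0003 -0.0014 -1.      0.2306]
 [ 0.      0.      0.      1.    ]]
```

```bash
python3 -m handwheel '[{"grip":8.5,"linear":[0,0,-4],"rotation":[0,0,0]},{"grip":8.5,"linear":[0,0,-8],"rotation":[0,0,0]},{"grip":8.5,"linear":[0,0,-12],"rotation":[0,0,0]},{"grip":8.5,"linear":[-3,-2.5,-16],"rotation":[0,0,0]},{"grip":8.5,"linear":[-6,-6,-17],"rotation":[0,0,0]},{"grip":8.5,"linear":[-8.6,-10,-17],"rotation":[0,0,0]},{"grip":8.5,"linear":[-11.1,-13,-17],"rotation":[0,0,0]},{"grip":8.5,"linear":[-13.7,-16,-17],"rotation":[0,0,0]},{"grip":8.5,"linear":[-16.3,-19,-17],"rotation":[0,0,0]},{"grip":8.5,"linear":[-18.9,-22,-17],"rotation":[0,0,-2]},{"grip":8.5,"linear":[-21.4,-25,-17],"rotation":[0,0,-4]},{"grip":8.5,"linear":[-24,-28,-17],"rotation":[0,0,-7.3]}]'; python3 -c "
from h import *
o=status.get_obs();print(tool(o).round(4),o['time_s'],o['wrist_force'])"
```

```text
time_s: 1.15
eef_pos: [0.3144, 0.2153, 0.4012]
eef_rot: [0.0, 0.089, 0.996, 0.0]
wrist_force: [1.3, 0.5, 0.5]
opening: 0.994
[[-9.840e-01  1.779e-01  5.000e-04  3.144e-01]
 [ 1.779e-01  9.840e-01  2.000e-04  2.153e-01]
 [-5.000e-04  3.000e-04 -1.000e+00  4.012e-01]
 [ 0.000e+00  0.000e+00  0.000e+00  1.000e+00]] 1.15 [1.26159841 0.48413246 0.45506544]
```

```bash
python3 -m handwheel '[{"grip":8.5,"linear":[-2,-3,0],"rotation":[0,0,0]},{"grip":8.5,"linear":[-4,-6,0],"rotation":[0,0,0]},{"grip":8.5,"linear":[-6,-9,0],"rotation":[0,0,0]},{"grip":8.5,"linear":[-8,-12,0],"rotation":[0,0,0]},{"grip":8.5,"linear":[-10,-15,0],"rotation":[0,0,0]},{"grip":8.5,"linear":[-12,-18,0],"rotation":[0,0,0]},{"grip":8.5,"linear":[-14,-21,0],"rotation":[0,0,0]},{"grip":8.5,"linear":[-16,-24,0],"rotation":[0,0,0]},{"grip":8.5,"linear":[-18,-27,0],"rotation":[0,0,0]},{"grip":8.5,"linear":[-19.8,-30.1,0],"rotation":[0,0,0]},{"grip":8.5,"linear":[-19.8,-30.1,0],"rotation":[0,0,0]},{"grip":8.5,"linear":[-19.8,-30.1,0],"rotation":[0,0,0]}]'; python3 -c "
from h import *
o=status.get_obs();print(tool(o).round(4),o['time_s'],o['wrist_force'])
print(proj('wrist',[.4555,-.1165,.26],tool(o)))
save('wrist','pics/w1.png')"
```

```text
time_s: 2.15
eef_pos: [0.4549, -0.1163, 0.4003]
eef_rot: [-0.001, 0.092, 0.996, 0.0]
wrist_force: [-0.1, 1.3, -0.5]
opening: 0.993
[[-9.830e-01  1.836e-01 -2.000e-03  4.549e-01]
 [ 1.836e-01  9.830e-01  1.200e-03 -1.163e-01]
 [ 2.200e-03  8.000e-04 -1.000e+00  4.003e-01]
 [ 0.000e+00  0.000e+00  0.000e+00  1.000e+00]] 2.15 [-0.10061877  1.28295371 -0.51803508]
[320.27797568 225.46992517]
```

View pics/w1.png

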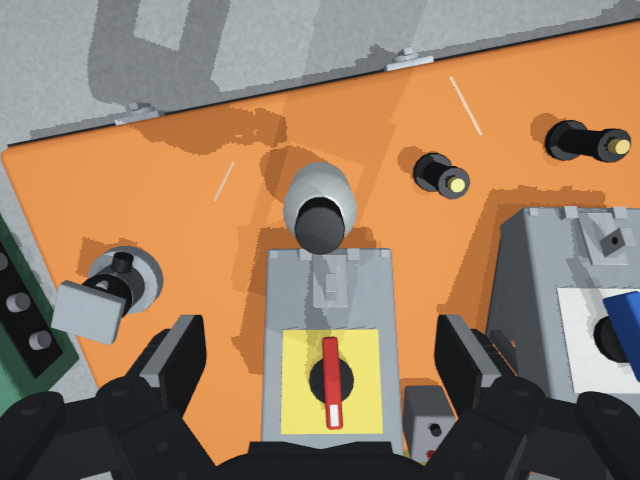

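```bash
python3 -m handwheel '[{"grip":8.5,"linear":[0,0,3],"rotation":[0,0,0]},{"grip":8.5,"linear":[0,0,6],"rotation":[0,0,0]},{"grip":8.5,"linear":[0,0,9],"rotation":[0,0,0]},{"grip":8.5,"linear":[0,0,12],"rotation":[0,0,0]},{"grip":8.5,"linear":[0,0,14.5],"rotation":[0,0,0]},{"grip":8.5,"linear":[0,0,16.5],"rotation":[0,0,0]},{"grip":8.5,"linear":[0,0,17.6],"rotation":[0,0,0]},{"grip":8.5,"linear":[0,0,17.6],"rotation":[0,0,0]},{"grip":8.5,"linear":[0,0,17.6],"rotation":[0,0,0]}]'; python3 -c "
from h import *
o=status.get_obs();print(tool(o).round(4),o['time_s'],o['wrist_force'])
save('wrist','pics/w2.png')"
```

```text
time_s: 2.95
eef_pos: [0.4551, -0.1141, 0.2259]
eef_rot: [0.0, 0.09, 0.996, -0.0]
wrist_force: [-0.6, -0.1, 0.2]
opening: 0.992
[[-9.838e-01  1.793e-01  3.000e-04  4.551e-01]
 [ 1.793e-01  9.838e-01 -0.000e+00 -1.141e-01]
 [-3.000e-04  0.000e+00 -1.000e+00  2.259e-01]
 [ 0.000e+00  0.000e+00  0.000e+00  1.000e+00]] 2.95 [-0.56028656 -0.11065471  0.17193887]
```

View pics/w2.png

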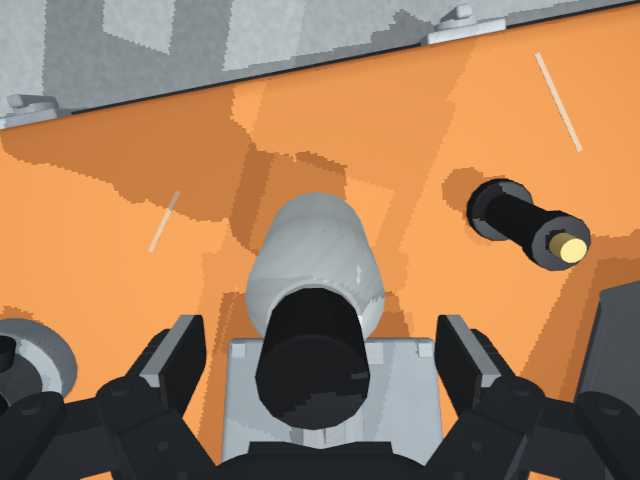

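```bash
python3 -m handwheel '[{"grip":8.5,"linear":[0,-0.2,0.5],"rotation":[0,0,0]},{"grip":8.5,"linear":[0,-0.2,0.5],"rotation":[0,0,0]},{"grip":2.5,"linear":[0,-0.2,0.5],"rotation":[0,0,0]},{"grip":2.5,"linear":[0,-0.2,0.5],"rotation":[0,0,0]},{"grip":2.5,"linear":[0,-0.2,0.5],"rotation":[0,0,0]},{"grip":2.5,"linear":[0,-0.2,0.5],"rotation":[0,0,0]},{"grip":2.5,"linear":[0,-0.2,0.5],"rotation":[0,0,0]},{"grip":2.5,"linear":[0,-0.2,0.5],"rotation":[0,0,0]},{"grip":2.5,"linear":[0,-0.2,0.5],"rotation":[0,0,0]},{"grip":2.5,"linear":[0,-0.2,0.5],"rotation":[0,0,0]}]'; python3 -c "
from h import *
o=status.get_obs();print(tool(o).round(4),o['time_s'],o['wrist_force'],o['opening'])
save('wrist','pics/w3.png')"
```

```text
time_s: 3.83
eef_pos: [0.4549, -0.1168, 0.2207]
eef_rot: [0.0, 0.091, 0.996, -0.0]
wrist_force: [-0.1, 0.4, 4.2]
opening: 0.431
[[-9.836e-01  1.804e-01  9.000e-04  4.549e-01]
 [ 1.804e-01  9.836e-01 -3.000e-04 -1.168e-01]
 [-9.000e-04 -2.000e-04 -1.000e+00  2.207e-01]
 [ 0.000e+00  0.000e+00  0.000e+00  1.000e+00]] 3.8333 [-0.07522169  0.4021812   4.23563935] 0.4310681072658441
```

View pics/w3.png

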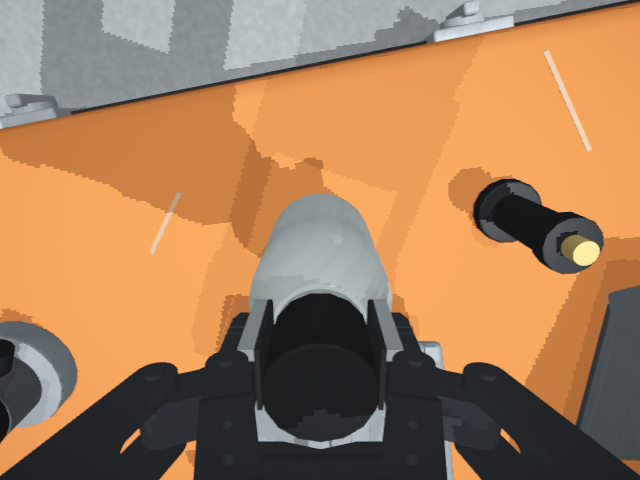

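```bash
python3 -m handwheel '[{"grip":2.5,"linear":[0,0,-0.5],"rotation":[0,0,0]},{"grip":2.5,"linear":[0,0,-1.5],"rotation":[0,0,0]},{"grip":2.5,"linear":[0,0,-3.5],"rotation":[0,0,0]},{"grip":2.5,"linear":[0,0,-6],"rotation":[0,0,0]},{"grip":2.5,"linear":[0,0,-8.5],"rotation":[0,0,0]},{"grip":2.5,"linear":[0,0,-11],"rotation":[0,0,0]},{"grip":2.5,"linear":[0,0,-13],"rotation":[0,0,0]},{"grip":2.5,"linear":[0,0,-14],"rotation":[0,0,0]},{"grip":2.5,"linear":[0,0,-14],"rotation":[0,0,0]},{"grip":2.5,"linear":[0,0,-14],"rotation":[0,0,0]}]'; python3 -c "
from h import *
o=status.get_obs();print(tool(o).round(4),o['time_s'],o['wrist_force'],o['opening'])
save('wrist','pics/w4.png')
save('scene','pics/s4.png',2,(200,100,500,340))"
```

```text
time_s: 4.72
eef_pos: [0.4543, -0.1166, 0.3597]
eef_rot: [-0.0, 0.091, 0.996, 0.0]
wrist_force: [1.0, 0.7, -3.8]
opening: 0.434
[[-9.836e-01  1.804e-01 -7.000e-04  4.543e-01]
 [ 1.804e-01  9.836e-01  3.000e-04 -1.166e-01]
 [ 7.000e-04  2.000e-04 -1.000e+00  3.597e-01]
 [ 0.000e+00  0.000e+00  0.000e+00  1.000e+00]] 4.7167 [ 1.02267647  0.73029708 -3.80549377] 0.4335023780943441
```

View pics/s4.png

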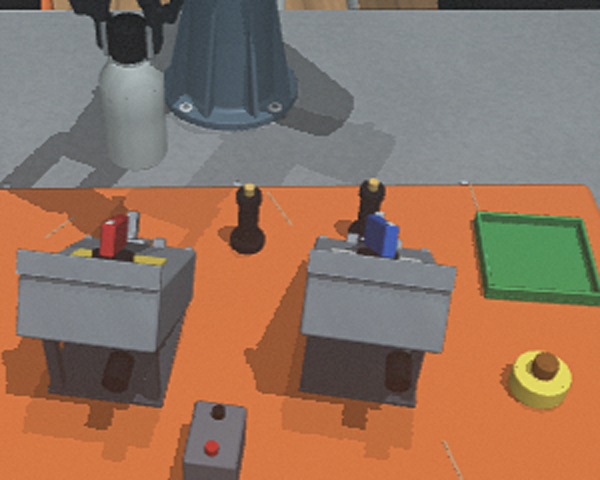

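View pics/w4.png

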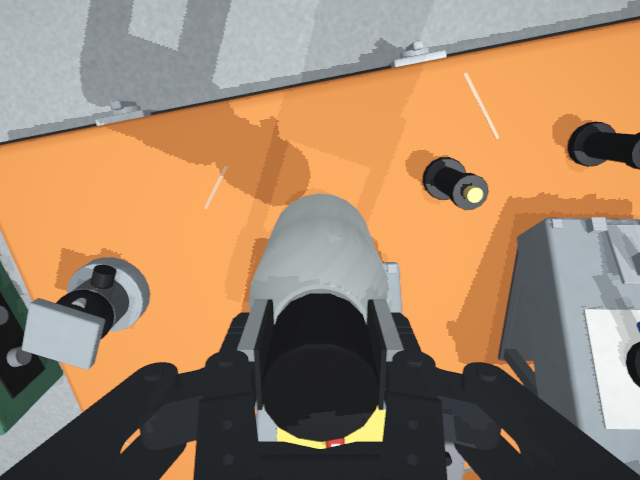

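```bash
python3 -m handwheel '[{"grip":2.5,"linear":[0.1,1,0],"rotation":[0,0,0]},{"grip":2.5,"linear":[0.3,3,0],"rotation":[0,0,0]},{"grip":2.5,"linear":[0.6,6,0],"rotation":[0,0,0]},{"grip":2.5,"linear":[0.9,9,0],"rotation":[0,0,0]},{"grip":2.5,"linear":[1.2,12,0],"rotation":[0,0,0]},{"grip":2.5,"linear":[1.5,15,0],"rotation":[0,0,0]},{"grip":2.5,"linear":[1.8,18,0],"rotation":[0,0,0]},{"grip":2.5,"linear":[2.1,21,0],"rotation":[0,0,0]},{"grip":2.5,"linear":[2.4,24,0],"rotation":[0,0,0]},{"grip":2.5,"linear":[2.7,27,0],"rotation":[0,0,0]},{"grip":2.5,"linear":[3.0,30,0],"rotation":[0,0,0]},{"grip":2.5,"linear":[3.3,33,0],"rotation":[0,0,0]}]'; python3 -m handwheel '[{"grip":2.5,"linear":[0.3,3,0],"rotation":[0,0,0]},{"grip":2.5,"linear":[0.6,6,0],"rotation":[0,0,0]},{"grip":2.5,"linear":[0.8,9,0],"rotation":[0,0,0]},{"grip":2.5,"linear":[1.0,11.5,0],"rotation":[0,0,0]},{"grip":2.5,"linear":[1.1,13,0],"rotation":[0,0,0]},{"grip":2.5,"linear":[1.1,13.3,0],"rotation":[0,0,0]},{"grip":2.5,"linear":[1.1,13.3,0],"rotation":[0,0,0]},{"grip":2.5,"linear":[1.1,13.3,0],"rotation":[0,0,0]}]'
python3 -c "
from h import *
o=status.get_obs();print(tool(o).round(4),o['time_s'],o['wrist_force'],o['opening'])
save('wrist','pics/w5.png')
save('scene','pics/s5.png',2,(340,100,640,340))"
```

```text
time_s: 5.82
eef_pos: [0.4806, 0.216, 0.3589]
eef_rot: [-0.001, 0.09, 0.996, -0.0]
wrist_force: [0.7, -1.0, -3.4]
opening: 0.432
time_s: 6.48
eef_pos: [0.4942, 0.3463, 0.3592]
eef_rot: [-0.001, 0.09, 0.996, -0.001]
wrist_force: [0.1, -0.5, -3.4]
opening: 0.433
[[-0.9837  0.1801 -0.0018  0.4942]
 [ 0.1801  0.9837 -0.0013  0.3463]
 [ 0.0016 -0.0016 -1.      0.3592]
 [ 0.      0.      0.      1.    ]] 6.4833 [ 0.10418272 -0.54896461 -3.4193178 ] 0.43295497703677055
```

View pics/s5.png

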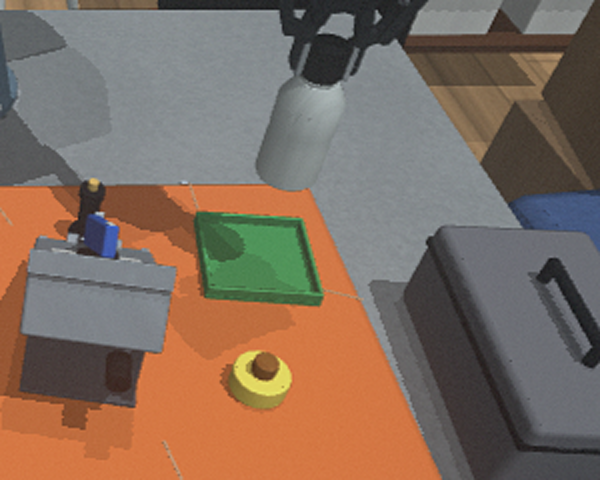

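View pics/w5.png

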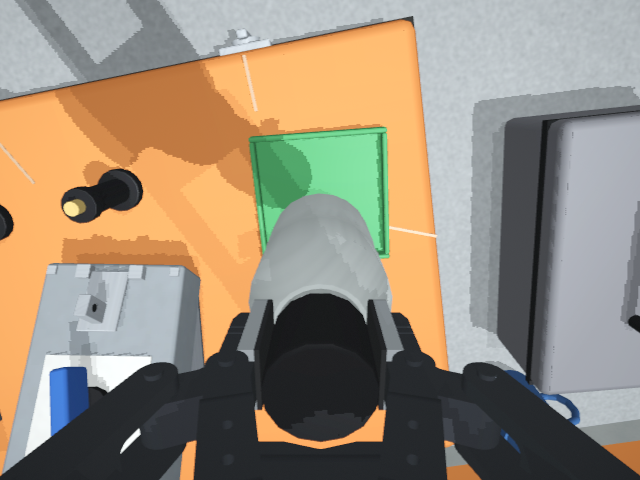

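```bash
python3 -m handwheel '[{"grip":2.5,"linear":[0,0,2],"rotation":[0,0,0]},{"grip":2.5,"linear":[0,0,4.5],"rotation":[0,0,0]},{"grip":2.5,"linear":[0,0,7],"rotation":[0,0,0]},{"grip":2.5,"linear":[0,0,9],"rotation":[0,0,0]},{"grip":2.5,"linear":[0,0,10.5],"rotation":[0,0,0]},{"grip":2.5,"linear":[0,0,11.5],"rotation":[0,0,0]},{"grip":2.5,"linear":[0,0,12],"rotation":[0,0,0]},{"grip":2.5,"linear":[0,0,12.3],"rotation":[0,0,0]},{"grip":2.5,"linear":[0,0,12.5],"rotation":[0,0,0]},{"grip":2.5,"linear":[0,0,12.6],"rotation":[0,0,0]},{"grip":2.5,"linear":[0,0,12.6],"rotation":[0,0,0]},{"grip":2.5,"linear":[0,0,12.6],"rotation":[0,0,0]}]'
python3 -c "
from h import *
o=status.get_obs();print(tool(o).round(4),o['time_s'],o['wrist_force'],o['opening'])
save('wrist','pics/w6.png')
save('scene','pics/s6.png',2,(340,100,640,340))"
```

```text
time_s: 7.58
eef_pos: [0.4952, 0.3468, 0.2352]
eef_rot: [0.001, 0.091, 0.996, 0.0]
wrist_force: [0.3, 0.2, -3.6]
opening: 0.431
[[-9.836e-01  1.804e-01  1.300e-03  4.952e-01]
 [ 1.804e-01  9.836e-01  5.000e-04  3.468e-01]
 [-1.200e-03  8.000e-04 -1.000e+00  2.352e-01]
 [ 0.000e+00  0.000e+00  0.000e+00  1.000e+00]] 7.5833 [ 0.29544049  0.17718282 -3.56845427] 0.43112348386463284
```

View pics/s6.png

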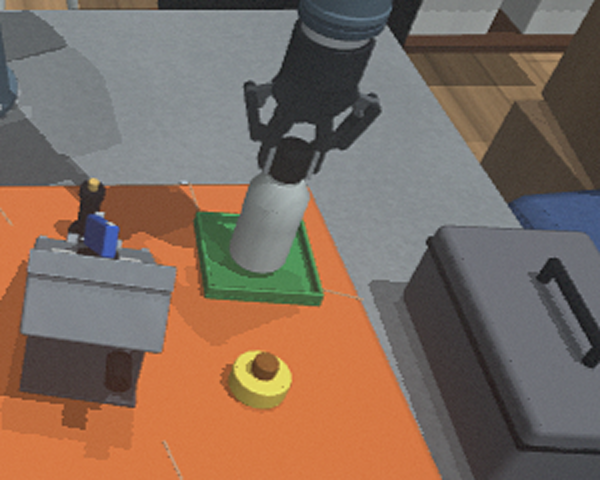

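View pics/w6.png

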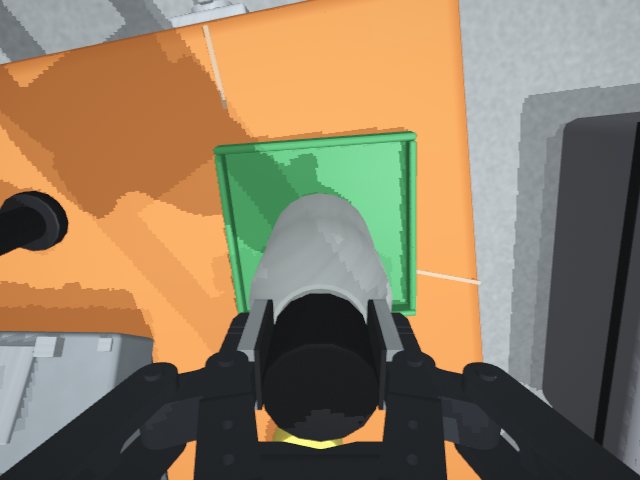

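```bash
python3 -m handwheel '[{"grip":2.5,"linear":[0,0,0.2],"rotation":[0,0,0]},{"grip":2.5,"linear":[0,0,0.4],"rotation":[0,0,0]},{"grip":2.5,"linear":[0,0,0.55],"rotation":[0,0,0]},{"grip":2.5,"linear":[0,0,0.65],"rotation":[0,0,0]},{"grip":2.5,"linear":[0,0,0.7],"rotation":[0,0,0]},{"grip":2.5,"linear":[0,0,0.7],"rotation":[0,0,0]}]'
python3 -m handwheel '[{"grip":2.5,"linear":[0,0,0.1],"rotation":[0,0,0]},{"grip":2.5,"linear":[0,0,0.1],"rotation":[0,0,0]},{"grip":2.5,"linear":[0,0,0.1],"rotation":[0,0,0]}]'
```

```text
time_s: 8.18
eef_pos: [0.4947, 0.3466, 0.227]
eef_rot: [-0.0, 0.091, 0.996, -0.0]
wrist_force: [-0.6, -0.0, -3.5]
opening: 0.429
time_s: 8.43
eef_pos: [0.4948, 0.3466, 0.2263]
eef_rot: [-0.0, 0.091, 0.996, -0.0]
wrist_force: [0.6, 0.2, -3.7]
opening: 0.43
```

```bash
python3 -m handwheel '[{"grip":2.5,"linear":[0,0,0.1],"rotation":[0,0,0]},{"grip":2.5,"linear":[0,0,0.1],"rotation":[0,0,0]},{"grip":2.5,"linear":[0,0,0.1],"rotation":[0,0,0]}]'
```

```text
time_s: 8.68
eef_pos: [0.4951, 0.3467, 0.2258]
eef_rot: [0.0, 0.091, 0.996, 0.0]
wrist_force: [-0.4, 0.4, -0.1]
opening: 0.428
```

```bash
python3 -m handwheel '[{"grip":2.5,"linear":[0,0,0.05],"rotation":[0,0,0]},{"grip":4.5,"linear":[0,0,0.05],"rotation":[0,0,0]},{"grip":6,"linear":[0,0,0.05],"rotation":[0,0,0]},{"grip":7,"linear":[0,0,0],"rotation":[0,0,0]},{"grip":7,"linear":[0,0,0],"rotation":[0,0,0]},{"grip":7,"linear":[0,0,0],"rotation":[0,0,0]}]'
python3 -m handwheel '[{"grip":7,"linear":[0,0,-1],"rotation":[0,0,0]},{"grip":7,"linear":[0,0,-3],"rotation":[0,0,0]},{"grip":7,"linear":[0,0,-6],"rotation":[0,0,0]},{"grip":7,"linear":[0,0,-10],"rotation":[0,0,0]},{"grip":7,"linear":[0,0,-14],"rotation":[0,0,0]},{"grip":7,"linear":[0,0,-18],"rotation":[0,0,0]},{"grip":7,"linear":[0,0,-20],"rotation":[0,0,0]},{"grip":7,"linear":[0,0,-20],"rotation":[0,0,0]}]'
python3 -c "
from h import *
o=status.get_obs();print(tool(o).round(4),o['time_s'],o['wrist_force'],o['opening'])
save('wrist','pics/w7.png')
save('scene','pics/s7.png',2,(340,100,640,340))
print(proj('wrist',[.4954,.3463,.265],tool(o)))"
```

```text
time_s: 9.18
eef_pos: [0.4949, 0.3466, 0.2253]
eef_rot: [0.0, 0.091, 0.996, 0.0]
wrist_force: [-0.1, 0.6, -0.3]
opening: 0.817
time_s: 9.85
eef_pos: [0.4963, 0.3473, 0.4335]
eef_rot: [0.005, 0.091, 0.996, 0.003]
wrist_force: [-0.5, 1.0, 0.1]
opening: 0.817
[[-0.9836  0.1802  0.011   0.4963]
 [ 0.1803  0.9836  0.0048  0.3473]
 [-0.01    0.0067 -0.9999  0.4335]
 [ 0.      0.      0.      1.    ]] 9.85 [-0.49506372  0.99782248  0.13074408] 0.8169492488280902
[317.63041687 211.95034118]
```

View pics/s7.png

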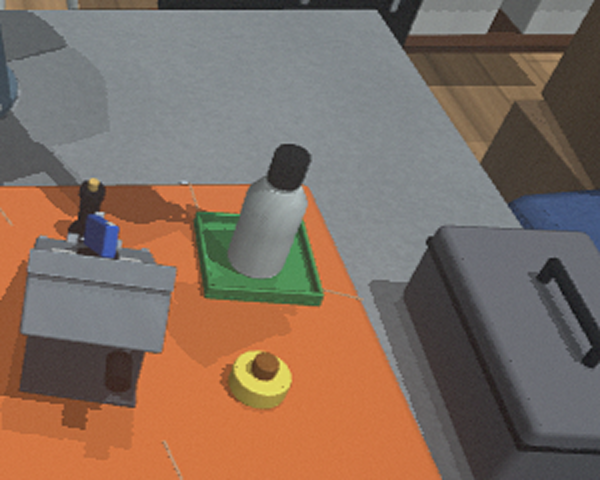

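View pics/w7.png

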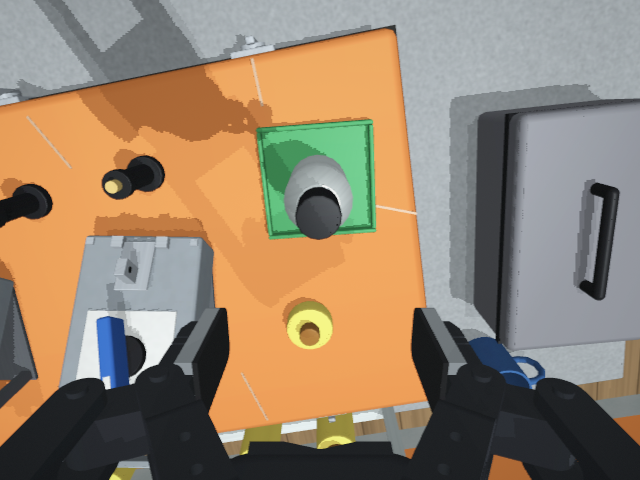

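```bash
cat >> h.py <<'E'
np.set_printoptions(precision=4,suppress=True)
PSI=np.radians(-10.4);A=np.radians(35)
xv=np.array([np.cos(PSI),np.sin(PSI),0]);yv=np.array([-np.sin(PSI),np.cos(PSI),0])
n=-np.sin(A)*xv+np.array([0,0,np.cos(A)]);up=np.cos(A)*xv+np.array([0,0,np.sin(A)])
F=np.array([.6108,-.1368,.2213]) # axis on face
def face(u,y,h): return F+u*up+y*yv+h*n
def goal(p,ang=0):
    "tool z=-n; tool x = -up turned by ang about n"
    T=np.eye(4);Rn=R.from_rotvec(n*ang).as_matrix()
    T[:3,:3]=Rn@np.column_stack([-up,yv,-n]);T[:3,3]=p;return T
def rel(G,T=None):
    T=tool() if T is None else T
    D=np.linalg.inv(T)@G
    return (D[:3,3]*100).round(2),np.degrees(R.from_matrix(D[:3,:3]).as_rotvec()).round(2)
E
python3 - <<'E'
from h import *
print(onz('top',(0,0),.1)) if 0 else None
print(rel(goal(face(0,0,.15)))); print(status.get_obs()['q'], face(0,0,.15))
E
```

```text
(array([-11.48, -45.48,   8.22]), array([  0.09, -34.87,  -0.02]))
[ 0.4148  0.1614  1.2452 -0.      1.7324 -0.9746] [ 0.5262 -0.1213  0.3442]
```

```bash
python3 -m handwheel '[{"grip":4,"linear":[0,-2,0],"rotation":[0,0,0]},{"grip":4,"linear":[0,-5,0],"rotation":[0,0,0]},{"grip":4,"linear":[0,-8,0],"rotation":[0,-2,0]},{"grip":4,"linear":[0,-11,0],"rotation":[0,-4,0]},{"grip":4,"linear":[0,-14,0],"rotation":[0,-7,0]},{"grip":4,"linear":[0,-17,0],"rotation":[0,-10,0]},{"grip":4,"linear":[-1,-20,0],"rotation":[0,-13,0]},{"grip":4,"linear":[-2,-23,0],"rotation":[0,-16,0]},{"grip":4,"linear":[-3,-26,0],"rotation":[0,-19,0]},{"grip":4,"linear":[-4,-29,0],"rotation":[0,-22,0]},{"grip":4,"linear":[-5,-32,0],"rotation":[0,-25,0]},{"grip":4,"linear":[-6,-35,0],"rotation":[0,-28,0]}]'
python3 - <<'E'
from h import *
print(rel(goal(face(0,0,.15))))
E
```

```text
time_s: 10.95
eef_pos: [0.49, -0.0095, 0.4232]
eef_rot: [0.241, 0.088, 0.966, -0.022]
wrist_force: [1.0, -0.1, -0.7]
opening: 0.468
(array([ -1.21, -10.34,   9.59]), array([-0.01, -7.01,  0.04]))
```

```bash
python3 -m handwheel '[{"grip":4,"linear":[0,-3,0],"rotation":[0,-3,0]},{"grip":4,"linear":[0,-6,1],"rotation":[0,-5,0]},{"grip":4,"linear":[-0.5,-8,3],"rotation":[0,-7,0]},{"grip":4,"linear":[-1,-10,6],"rotation":[0,-7,0]},{"grip":4,"linear":[-1.2,-10.3,8.5],"rotation":[0,-7,0]},{"grip":4,"linear":[-1.2,-10.3,9.6],"rotation":[0,-7,0]},{"grip":4,"linear":[-1.2,-10.3,9.6],"rotation":[0,-7,0]},{"grip":4,"linear":[-1.2,-10.3,9.6],"rotation":[0,-7,0]}]'
python3 - <<'E'
from h import *
t=tool();print(rel(goal(face(0,0,.15))))
print(status.get_obs()['time_s'])
save('wrist','pics/w8.png')
for p in [(0,0,0),(0,0,.044),(.037,0,.044),(-.08,0,.024)]: print(proj('wrist',face(*p),t))
E
```

```text
time_s: 11.62
eef_pos: [0.5261, -0.1193, 0.3438]
eef_rot: [0.298, 0.087, 0.95, -0.026]
wrist_force: [-0.2, 0.1, 1.2]
opening: 0.468
(array([-0.06, -0.19, -0.01]), array([ 0.08, -0.24, -0.05]))
11.6167
[317.9359 222.4188]
[317.7148 240.0044]
[317.8916 291.794 ]
[317.4268 111.3443]
```

View pics/w8.png

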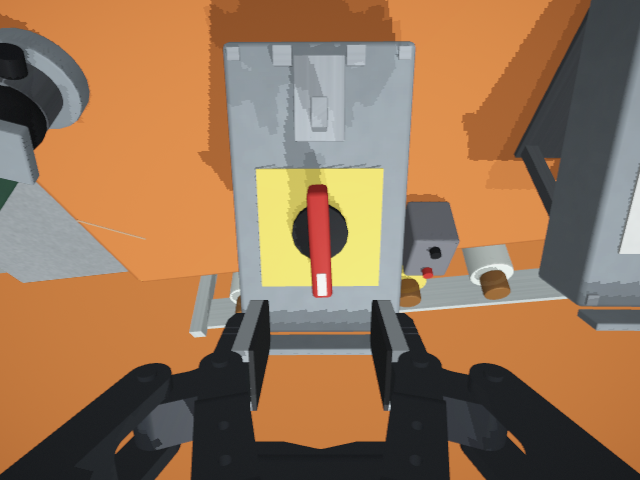

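```bash
python3 - <<'E'
from h import *
T=tool()
im=cv2.imread('pics/w8.png');h=cv2.cvtColor(im,cv2.COLOR_BGR2HSV)
m=cv2.inRange(h,(22,80,120),(34,255,255));m[:, :230]=0;m[:,390:]=0;m[300:]=0;m[:150]=0
c=max(cv2.findContours(m,0,2)[0],key=cv2.contourArea);hl=cv2.convexHull(c)
q=cv2.approxPolyDP(hl,8,True)[:,0];print(q)
Q=[onplane('wrist',x,F,n,T) for x in q];print([( (p-F)@up,(p-F)@yv) for p in Q], [((np.mean(Q,0)-F)@w) for w in(up,yv)])
r=cv2.inRange(h,(0,150,90),(8,255,255))|cv2.inRange(h,(172,150,90),(180,255,255));r[:170]=0;r[305:]=0;r[:,:290]=0;r[:,350:]=0
c=max(cv2.findContours(r,0,2)[0],key=cv2.contourArea)
print(cv2.boundingRect(c)); vx,vy,x0,y0=cv2.fitLine(c,2,0,.01,.01).ravel();print(vx,vy,x0,y0)
for v in (200,240,285):
    xs=np.where(r[v])[0];print(v,xs.min(),xs.max())
    p=onplane('wrist',((xs.min()+xs.max())/2,v),F+.044*n,n,T);print((p-F)@up,(p-F)@yv)
# tab, low edge
for px in [(319,111),(297,55),(342,55),(320,141)]: 
    p=onplane('wrist',px,F,n,T);print('tab',(p-F)@up,(p-F)@yv)
E
```

```text
[[382 168]
 [377 285]
 [262 285]
 [256 169]]
[(np.float64(-0.03900655360449668), np.float64(0.04671169583561133)), (np.float64(0.053932802902506204), np.float64(0.04706403901387068)), (np.float64(0.05383832985416304), np.float64(-0.04495290552712387)), (np.float64(-0.03835816290398731), np.float64(-0.04517765832112194))] [np.float64(0.007601604062046343), np.float64(0.0009112927503090565)]
(307, 185, 25, 112)
0.059350118 0.99823725 318.4186 240.30232
200 307 327
-0.024714740136672003 -0.00044871953447705114
240 309 329
0.001969863599499936 0.0007845870302996032
285 313 331
0.034119432483506296 0.0027806723205360128
tab -0.07857927938375016 0.0008354848985135202
tab -0.11435835786390651 -0.013883659374211656
tab -0.11433841902441241 0.016326661620899637
tab -0.058189294555280116 0.0015214077392201758
```

```bash
python3 - <<'E'
from h import *
T=tool()
g=lambda u,v:(220+u/3,140+v/3)
X=[]
for a,b in [((495,163),(377,285.5)),((648,185),(262,285.5)),((620,322),(256,169)),((472,300),(382,168))]:
    x,e=tri([ray('top',g(*a)),ray('wrist',b,T)]);X.append(x);print(x,e,(x-F)@up,(x-F)@yv,(x-F)@n)
X=np.array(X);print(X.mean(0))
d=(X[0]+X[1]-X[2]-X[3]);d/=np.linalg.norm(d);print(d,up)
e=(X[0]+X[3]-X[1]-X[2]);e/=np.linalg.norm(e);print(e,yv,np.cross(d,e),n)
for v in ((318,187),(321,296.5),):
    p=onplane('wrist',v,F+.044*n,n,T);print((p-F)@up,(p-F)@yv)
E
python3 - <<'E'
from h import *
im=cv2.imread('pics/w8.png');cv2.imwrite('pics/w8z.png',cv2.resize(im[30:310,220:420],None,fx=2.1,fy=2.1,interpolation=cv2.INTER_CUBIC))
E
```

```text
[ 0.6551 -0.0974  0.257 ] [np.float64(0.0010270749010613492), np.float64(0.001027074901061371)] 0.050364188964962954 0.04678081371999032 0.008312525547859603
[ 0.6393 -0.1865  0.2569] [np.float64(8.877952099592617e-06), np.float64(8.877952099515425e-06)] 0.050711102767858465 -0.0437370367065631 0.007909688890233703
[ 0.5641 -0.1735  0.2079] [np.float64(0.0011676329177115444), np.float64(0.0011676329177115956)] -0.0398627175217219 -0.04453449855954774 0.011546987057497664
[ 0.5803 -0.0848  0.2068] [np.float64(0.0005599932846090364), np.float64(0.0005599932846090434)] -0.040618702576297815 0.04558402021005857 0.010715922137697603
[ 0.6097 -0.1356  0.2321]
[ 0.8259 -0.1404  0.546 ] [ 0.8057 -0.1479  0.5736]
[ 0.1769  0.9842 -0.0054] [0.1805 0.9836 0.    ] [-0.5366  0.1011  0.8377] [-0.5642  0.1035  0.8192]
-0.03303185876032086 0.000204486114918507
0.042725206655995294 0.002101559205723541
```

View pics/w8z.png

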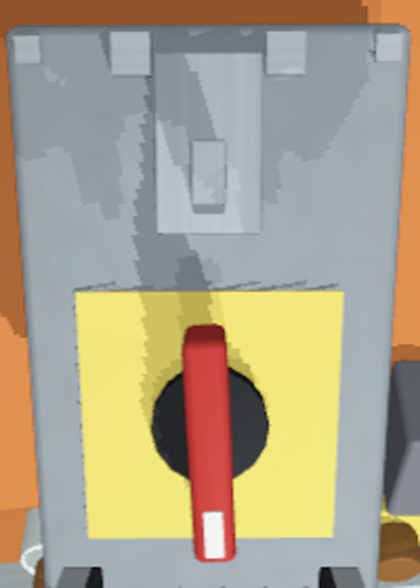

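```bash
python3 - <<'E'
from h import *
T=tool()
g=lambda u,v:(220+u/3,140+v/3)
s=lambda u,v:(190+u/3,150+v/3)
for a,b in [((425,403),(413,43)),((618,433),(226,44)),((565,345),(343,140)),((503,343),(296,140)),((557,247),(320,231))]:
    x,e=tri([ray('top',g(*a)),ray('wrist',b,T)]);print('tw',x,e)
for a,b in [((700,127),(57,228)),((478,95),(298,265)),((567,203),(208,178)),((545,500),(234,50))]:
    x,e=tri([ray('top',g(*a)),ray('scene',s(*b))]);print('ts',x,e)
im=cams.camera('top')[:,:,::-1];cv2.imwrite('pics/t9.png',im)
print(status.get_obs()['eef_pos'],status.get_obs()['q'])
E
```

```text
tw [ 0.5213 -0.0567  0.1567] [np.float64(0.00039164009000355556), np.float64(0.00039164009000353486)]
tw [ 0.4988 -0.1777  0.1588] [np.float64(0.0010299367419590235), np.float64(0.0010299367419589933)]
tw [ 0.5478 -0.1236  0.2155] [np.float64(0.015321918449898926), np.float64(0.01532191844989895)]
tw [ 0.5509 -0.1215  0.2018] [np.float64(0.018751103195428172), np.float64(0.018751103195428134)]
tw [ 0.6071 -0.1343  0.2353] [np.float64(0.00030253779463418156), np.float64(0.00030253779463424834)]
ts [ 0.6662 -0.2111  0.2881] [np.float64(0.0008055916418583999), np.float64(0.0008055916418583956)]
ts [ 0.6908 -0.0761  0.2811] [np.float64(0.009261705286617333), np.float64(0.009261705286617317)]
ts [ 0.6236 -0.1279  0.2888] [np.float64(0.005002154413839627), np.float64(0.005002154413839512)]
ts [ 0.4555 -0.1163  0.2573] [np.float64(0.000616412947456541), np.float64(0.0006164129474564384)]
[ 0.5268 -0.1195  0.3465] [-0.5804 -0.405   2.0205  0.2738  0.9708 -2.061 ]
```

View pics/t9.png

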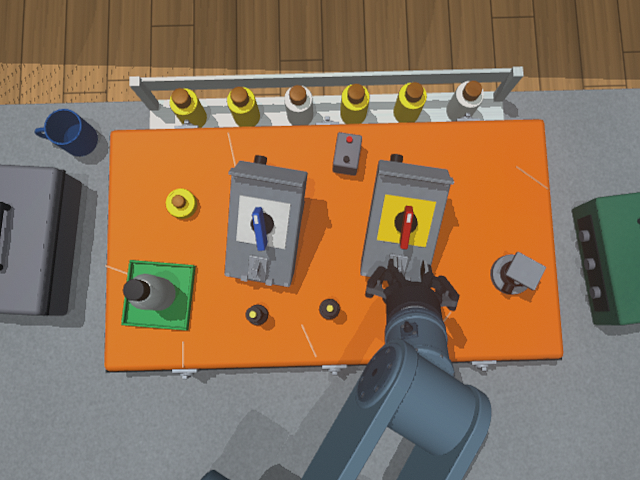

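```bash
python3 - <<'E'
from h import *
print(rel(goal(face(.0045,.001,.085),.055)))
E
```

```text
(array([-0.29, -0.09,  6.68]), array([ 0.02,  0.01, -3.12]))
```

```bash
python3 -m handwheel '[{"grip":4,"linear":[-0.1,0,2],"rotation":[0,0,-1]},{"grip":4,"linear":[-0.2,0,4],"rotation":[0,0,-2]},{"grip":4,"linear":[-0.4,0,6],"rotation":[0,0,-3]},{"grip":4,"linear":[-0.4,0,6.6],"rotation":[0,0,-3.1]},{"grip":4,"linear":[-0.4,0,6.6],"rotation":[0,0,-3.1]},{"grip":4,"linear":[-0.4,0,6.6],"rotation":[0,0,-3.1]}]'
python3 - <<'E'
from h import *
T=tool();print(rel(goal(face(.0045,.001,.085),.055),T))
im=cams.camera('wrist')[:,:,::-1];cv2.imwrite('pics/w9.png',im)
h=cv2.cvtColor(im,cv2.COLOR_BGR2HSV)
m=cv2.inRange(h,(22,80,120),(34,255,255));m[:, :200]=0;m[:,440:]=0
c=max(cv2.findContours(m,0,2)[0],key=cv2.contourArea)
q=cv2.approxPolyDP(cv2.convexHull(c),8,True)[:,0];print(q)
for x in q: 
    p=onplane('wrist',x,F,n,T);print((p-F)@up,(p-F)@yv)
for p in [(0.0045,0.0012,0.012),(0.0045,0.0012,.044)]: print(proj('wrist',face(*p),T))
E
```

```text
time_s: 12.22
eef_pos: [0.5674, -0.1269, 0.2953]
eef_rot: [0.299, 0.061, 0.952, -0.035]
wrist_force: [-0.1, -0.3, 0.5]
opening: 0.471
(array([ 0.15, -0.08,  0.11]), array([ 0.02,  0.03, -0.03]))
[[243 167]
 [404 175]
 [390 300]
 [370 319]
 [244 312]]
-0.04039471793281484 -0.04487520134557651
-0.04078882747036596 0.04685321348410142
0.03809460224941444 0.04735899479890048
0.05219370902014296 0.03599076213802745
0.05150759923278839 -0.04473802120598328
[319.8672 252.6832]
[319.8786 274.3204]
```

View pics/w9.png

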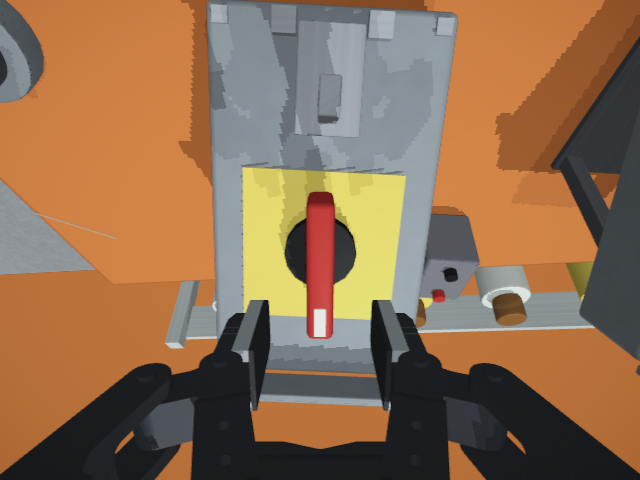

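```bash
python3 -m handwheel '[{"grip":4,"linear":[0.2,0,2],"rotation":[0,0,0]},{"grip":4,"linear":[0.3,0,4],"rotation":[0,0,0]},{"grip":4,"linear":[0.3,0,5],"rotation":[0,0,0]},{"grip":4,"linear":[0.3,0,5.8],"rotation":[0,0,0]},{"grip":4,"linear":[0.3,0,6.2],"rotation":[0,0,0]},{"grip":4,"linear":[0.3,0,6.2],"rotation":[0,0,0]},{"grip":4,"linear":[0.3,0,6.2],"rotation":[0,0,0]}]'
python3 - <<'E'
from h import *
T=tool();print(rel(goal(face(.003,.001,.02),.055),T))
o=status.get_obs();print(o['wrist_force'],o['time_s'],o['q'])
im=cams.camera('wrist')[:,:,::-1];cv2.imwrite('pics/w10.png',im)
for p in [(0.003,0.001,0.012),(0.003,0.001,.044)]: print(proj('wrist',face(*p),T))
E
```

```text
time_s: 12.85
eef_pos: [0.6001, -0.1335, 0.2426]
eef_rot: [0.299, 0.061, 0.952, -0.035]
wrist_force: [-0.6, -0.5, 0.1]
opening: 0.47
(array([ 0.01, -0.03,  0.39]), array([-0.  ,  0.04, -0.04]))
[-0.5978 -0.4912  0.0807] 12.85 [-0.511  -0.1021  1.9986  0.2993  0.6814 -2.1333]
[320.4561 304.9209]
[320.5654 346.8967]
```

View pics/w10.png

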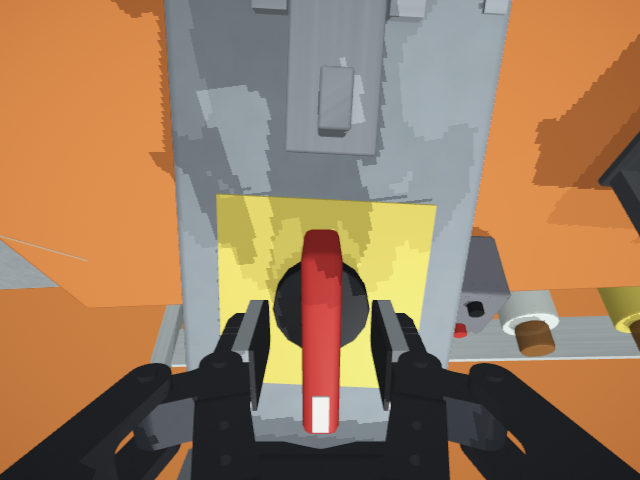

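```bash
python3 -m handwheel '[{"grip":4,"linear":[0,0,-3],"rotation":[0,0,0]},{"grip":4,"linear":[0,0,-6],"rotation":[0,0,2]},{"grip":4,"linear":[0,0,-8],"rotation":[0,0,9]},{"grip":4,"linear":[0,0,-8],"rotation":[0,0,16]},{"grip":4,"linear":[0,0,-8],"rotation":[0,0,23]},{"grip":4,"linear":[0,0,-8],"rotation":[0,0,30]},{"grip":4,"linear":[0,0,-8],"rotation":[0,0,37]},{"grip":4,"linear":[0,0,-8],"rotation":[0,0,44]},{"grip":4,"linear":[0,0,-8],"rotation":[0,0,51]},{"grip":4,"linear":[0,0,-8],"rotation":[0,0,58]},{"grip":4,"linear":[0,0,-8],"rotation":[0,0,65]},{"grip":4,"linear":[0,0,-8],"rotation":[0,0,72]}]'
python3 -m handwheel '[{"grip":4,"linear":[0,0,0],"rotation":[0,0,7]},{"grip":4,"linear":[0,0,0],"rotation":[0,0,14]},{"grip":4,"linear":[0,0,0],"rotation":[0,0,21]},{"grip":4,"linear":[0,0,0],"rotation":[0,0,28]},{"grip":4,"linear":[0,0,0],"rotation":[0,0,35]},{"grip":4,"linear":[0,0,0],"rotation":[0,0,42]},{"grip":4,"linear":[0,0,0],"rotation":[0,0,49]},{"grip":4,"linear":[0,0,0],"rotation":[0,0,56]},{"grip":4,"linear":[0,0,0],"rotation":[0,0,63]},{"grip":4,"linear":[0,0,0],"rotation":[0,0,70]},{"grip":4,"linear":[0,0,0],"rotation":[0,0,77]},{"grip":4,"linear":[0,0,0],"rotation":[0,0,84]}]'
python3 - <<'E'
from h import *
T=tool();print(rel(goal(face(.003,.001,.1),.055+np.pi),T))
o=status.get_obs();print(o['wrist_force'],o['time_s'],o['q'])
E
```

```text
time_s: 13.9
eef_pos: [0.5548, -0.1252, 0.3085]
eef_rot: [0.263, 0.611, 0.732, 0.148]
wrist_force: [-0.4, -0.2, 0.4]
opening: 0.467
time_s: 14.9
eef_pos: [0.5548, -0.1252, 0.3085]
eef_rot: [0.096, 0.944, 0.136, 0.286]
wrist_force: [-0.4, -0.8, -0.4]
opening: 0.467
(array([-0.03,  0.02,  0.42]), array([ 0.05, -0.08, 23.63]))
[-0.4331 -0.7834 -0.3787] 14.9 [-0.5512 -0.2971  2.0209  0.2777  0.8571  0.6119]
```

```bash
python3 -m handwheel '[{"grip":4,"linear":[0,0,1],"rotation":[0,0,7]},{"grip":4,"linear":[0,0,1],"rotation":[0,0,14]},{"grip":4,"linear":[0,0,2],"rotation":[0,0,21]},{"grip":4,"linear":[0,0,3],"rotation":[0,0,23.6]},{"grip":4,"linear":[0,0,4],"rotation":[0,0,23.6]},{"grip":4,"linear":[0,0,4],"rotation":[0,0,23.6]},{"grip":4,"linear":[0,0,4],"rotation":[0,0,23.6]}]'
python3 - <<'E'
from h import *
T=tool();print(rel(goal(face(.003,.001,.02),.055+np.pi),T))
o=status.get_obs();print(o['wrist_force'],o['time_s'],o['q'])
im=cams.camera('wrist')[:,:,::-1];cv2.imwrite('pics/w11.png',im)
for p in [(0.003,0.001,0.012),(0.003,0.001,.044)]: print(proj('wrist',face(*p),T))
E
```

```text
time_s: 15.48
eef_pos: [0.5772, -0.1291, 0.2744]
eef_rot: [0.036, 0.952, -0.056, 0.298]
wrist_force: [-0.3, -0.5, -0.2]
opening: 0.467
(array([0.08, 0.06, 4.33]), array([-0.03,  0.04,  0.45]))
[-0.3052 -0.4811 -0.1661] 15.4833 [-0.5297 -0.2001  2.0145  0.2863  0.7667  1.0098]
[320.0542 268.2682]
[320.0652 295.252 ]
```

View pics/w11.png

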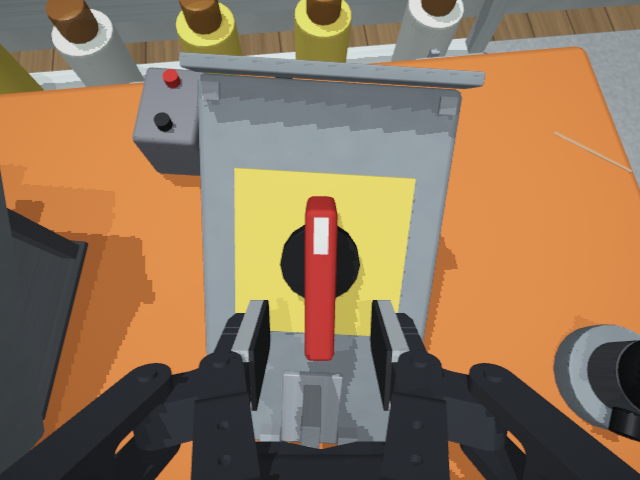

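```bash
python3 -m handwheel '[{"grip":4,"linear":[0.1,0,2],"rotation":[0,0,0]},{"grip":4,"linear":[0.2,0,3.2],"rotation":[0,0,0]},{"grip":4,"linear":[0.2,0,4],"rotation":[0,0,0]},{"grip":4,"linear":[0.2,0,4.3],"rotation":[0,0,0]},{"grip":4,"linear":[0.2,0,4.3],"rotation":[0,0,0]}]'
python3 -m handwheel '[{"grip":3,"linear":[0,0,0],"rotation":[0,0,0]},{"grip":2,"linear":[0,0,0],"rotation":[0,0,0]},{"grip":1,"linear":[0,0,0],"rotation":[0,0,0]},{"grip":1,"linear":[0,0,0],"rotation":[0,0,0]},{"grip":1,"linear":[0,0,0],"rotation":[0,0,0]},{"grip":1,"linear":[0,0,0],"rotation":[0,0,0]}]'
python3 - <<'E'
from h import *
T=tool();print(rel(goal(face(.004,.001,.02),.055+np.pi),T))
o=status.get_obs();print(o['wrist_force'],o['torque'],o['time_s'],o['q'],o['opening'])
im=cams.camera('wrist')[:,:,::-1];cv2.imwrite('pics/w12.png',im)
E
```

```text
time_s: 15.95
eef_pos: [0.6031, -0.1337, 0.2402]
eef_rot: [0.036, 0.952, -0.057, 0.298]
wrist_force: [0.0, 0.1, -0.5]
opening: 0.47
time_s: 16.45
eef_pos: [0.6033, -0.1336, 0.2416]
eef_rot: [0.036, 0.952, -0.057, 0.299]
wrist_force: [-5.6, 2.8, 5.9]
opening: 0.148
(array([-0.12,  0.07,  0.12]), array([-0.01, -0.06,  0.37]))
[-5.6234  2.7532  5.8715] [0.3785 0.41   0.0813] 16.45 [-0.5078 -0.0929  1.9925  0.2987  0.6774  1.0036] 0.14833220284572693
```

View pics/w12.png

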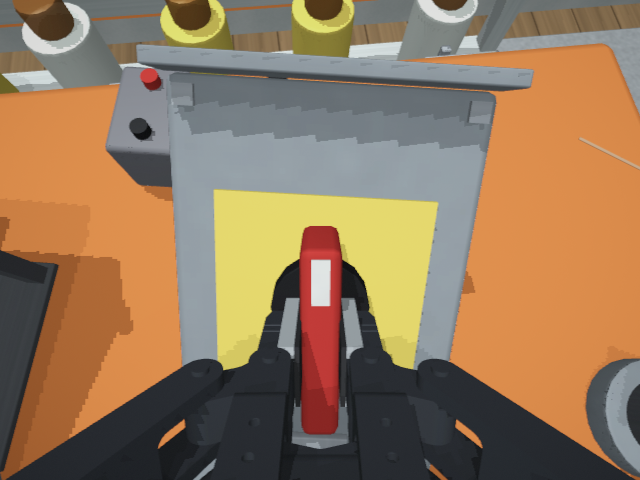

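```bash
python3 -m handwheel '[{"grip":1,"linear":[0,0,-0.1],"rotation":[0,0,-2]},{"grip":1,"linear":[0,0,-0.1],"rotation":[0,0,-6]},{"grip":1,"linear":[0,0,-0.1],"rotation":[0,0,-10]},{"grip":1,"linear":[0,0,-0.1],"rotation":[0,0,-15]},{"grip":1,"linear":[0,0,-0.1],"rotation":[0,0,-20]},{"grip":1,"linear":[0,0,-0.1],"rotation":[0,0,-25]},{"grip":1,"linear":[0,0,-0.1],"rotation":[0,0,-30]},{"grip":1,"linear":[0,0,-0.1],"rotation":[0,0,-30]}]'
python3 - <<'E'
from h import *
o=status.get_obs();print(o['wrist_force'],o['torque'],o['time_s'],o['q'],o['opening'])
save('wrist','pics/w13.png')
E
```

```text
time_s: 17.17
eef_pos: [0.6032, -0.1337, 0.2417]
eef_rot: [0.113, 0.934, 0.193, 0.279]
wrist_force: [7.3, 0.8, -3.8]
opening: 0.147
[ 7.3222  0.8314 -3.8431] [ 0.1772 -0.3782  0.3406] 17.1667 [-0.5081 -0.0934  1.993   0.299   0.6772  0.4755] 0.1468622668065217
```

View pics/w13.png

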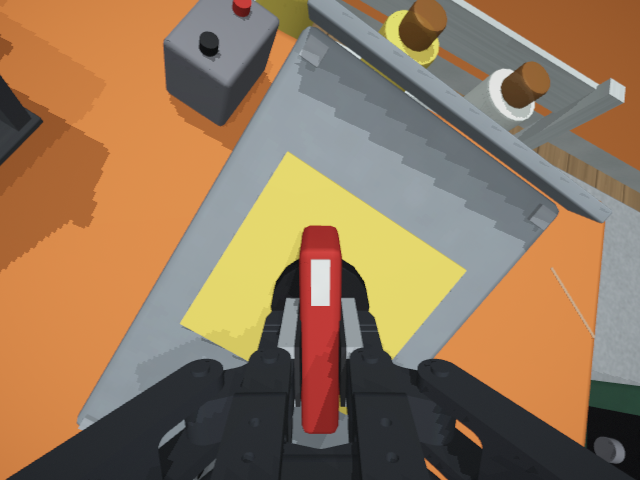

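Turning well with the bar held. Continue.

```bash
python3 -m handwheel '[{"grip":1,"linear":[0,0,0],"rotation":[0,0,-5]},{"grip":1,"linear":[0,0,0],"rotation":[0,0,-10]},{"grip":1,"linear":[0,0,0],"rotation":[0,0,-15]},{"grip":1,"linear":[0,0,0],"rotation":[0,0,-20]},{"grip":1,"linear":[0,0,0],"rotation":[0,0,-25]},{"grip":1,"linear":[0,0,0],"rotation":[0,0,-30]},{"grip":1,"linear":[0,0,0],"rotation":[0,0,-35]},{"grip":1,"linear":[0,0,0],"rotation":[0,0,-40]},{"grip":1,"linear":[0,0,0],"rotation":[0,0,-45]},{"grip":1,"linear":[0,0,0],"rotation":[0,0,-50]},{"grip":1,"linear":[0,0,0],"rotation":[0,0,-53]},{"grip":1,"linear":[0,0,0],"rotation":[0,0,-53]}]'
python3 - <<'E'
from h import *
T=tool();o=status.get_obs();print(o['wrist_force'],o['torque'],o['torque']@n,o['time_s'],o['q'],o['opening'])
print(rel(goal(T[:3,3],np.pi/2+np.pi),T))
save('wrist','pics/w14.png')
E
```

```text
time_s: 18.22
eef_pos: [0.6033, -0.1337, 0.2418]
eef_rot: [0.226, 0.75, 0.589, 0.2]
wrist_force: [7.9, 0.6, -4.0]
opening: 0.152
[ 7.9141  0.5545 -4.025 ] [ 0.1795 -0.5156  0.4071] 0.1788025446689279 18.2167 [-0.5081 -0.0934  1.9929  0.2991  0.6769 -0.4478] 0.15246470537737863
(array([-0., -0., -0.]), array([ 0.1 , -0.01, -3.35]))
```

View pics/w14.png

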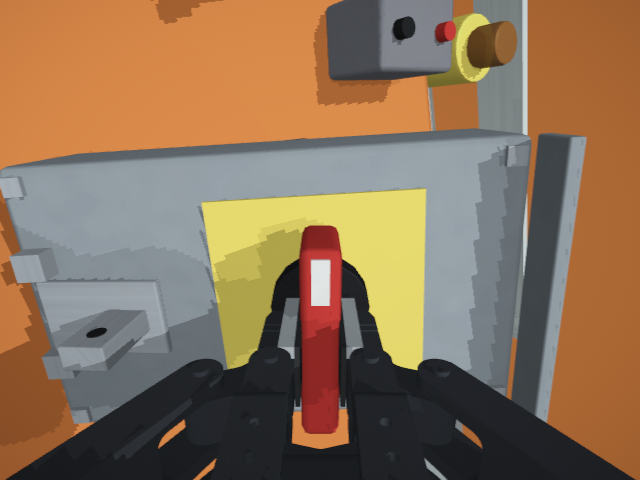

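```bash
python3 -m handwheel '[{"grip":1,"linear":[0,0,0],"rotation":[0,0,-1.5]},{"grip":1,"linear":[0,0,0],"rotation":[0,0,-3]},{"grip":1,"linear":[0,0,0],"rotation":[0,0,-4.2]},{"grip":1,"linear":[0,0,0],"rotation":[0,0,-4.2]}]'
python3 - <<'E'
from h import *
T=tool();o=status.get_obs();print(o['wrist_force'],o['torque'],o['torque']@n,o['time_s'],o['q'],o['opening'])
print(rel(goal(T[:3,3],np.pi/2+np.pi),T))
E
python3 -m handwheel '[{"grip":1,"linear":[0,0,0],"rotation":[0,0,-1]},{"grip":1,"linear":[0,0,0],"rotation":[0,0,-1.5]},{"grip":1,"linear":[0,0,0],"rotation":[0,0,-1.5]}]'
python3 - <<'E'
from h import *
T=tool();o=status.get_obs();print(o['wrist_force'],o['torque'],o['torque']@n,o['time_s'],o['q'],o['opening'])
print(rel(goal(T[:3,3],np.pi/2+np.pi),T))
E
```

```text
time_s: 18.6
eef_pos: [0.6033, -0.1337, 0.2417]
eef_rot: [0.233, 0.729, 0.615, 0.192]
wrist_force: [7.7, 0.1, -4.8]
opening: 0.149
[ 7.6593  0.1166 -4.7832] [ 0.3623 -0.4714  0.1162] -0.15800566146578074 18.6 [-0.5082 -0.0934  1.9929  0.2993  0.677  -0.5189] 0.14904821434044374
(array([-0.,  0.,  0.]), array([ 0.09, -0.01,  0.71]))
time_s: 18.85
eef_pos: [0.6033, -0.1338, 0.2418]
eef_rot: [0.235, 0.721, 0.623, 0.189]
wrist_force: [6.9, 0.3, -4.4]
opening: 0.147
[ 6.8803  0.3008 -4.3929] [ 0.831  -0.4397 -0.6019] -1.0073654209171974 18.85 [-0.5085 -0.0934  1.993   0.3002  0.6771 -0.5432] 0.14749724836729197
(array([ 0.,  0., -0.]), array([ 0.11, -0.03,  2.05]))
```

```bash
python3 -m handwheel '[{"grip":1,"linear":[0,0,0],"rotation":[0,0,1.8]},{"grip":1,"linear":[0,0,0],"rotation":[0,0,1.8]},{"grip":3.5,"linear":[0,0,0],"rotation":[0,0,1.8]},{"grip":3.5,"linear":[0,0,0],"rotation":[0,0,1.8]},{"grip":3.5,"linear":[0,0,0],"rotation":[0,0,1.8]},{"grip":3.5,"linear":[0,0,0],"rotation":[0,0,1.8]},{"grip":3.5,"linear":[0,0,-2],"rotation":[0,0,1.8]},{"grip":3.5,"linear":[0,0,-5],"rotation":[0,0,1.8]},{"grip":3.5,"linear":[0,0,-9],"rotation":[0,0,1.8]},{"grip":3.5,"linear":[0,0,-10],"rotation":[0,0,1.8]},{"grip":3.5,"linear":[0,0,-10],"rotation":[0,0,1.8]}]'
python3 - <<'E'
from h import *
T=tool();o=status.get_obs();print(o['wrist_force'],o['time_s'],o['q'],o['opening'])
print(rel(goal(face(.004,.001,.12),np.pi),T))
save('wrist','pics/w15.png')
E
```

```text
time_s: 19.77
eef_pos: [0.5467, -0.1241, 0.3279]
eef_rot: [0.235, 0.73, 0.613, 0.193]
wrist_force: [0.4, -1.1, 0.6]
opening: 0.411
[ 0.3824 -1.1385  0.5725] 19.7667 [-0.5601 -0.3387  2.0144  0.2738  0.8999 -0.4946] 0.4114497458871392
(array([ 0.01, -0.37,  0.47]), array([ 0.43, -0.2 , 90.48]))
```

View pics/w15.png

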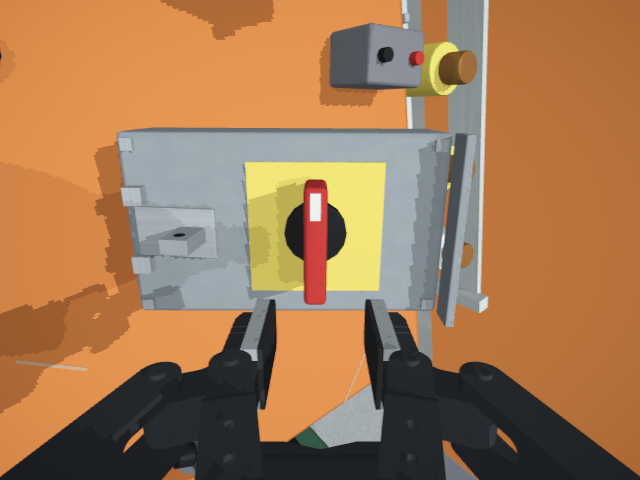

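```bash
python3 -m handwheel '[{"grip":0,"linear":[0,0,0],"rotation":[0,0,-7]},{"grip":0,"linear":[0,0,0],"rotation":[0,0,-14]},{"grip":0,"linear":[0,0,0],"rotation":[0,0,-21]},{"grip":0,"linear":[0,0,0],"rotation":[0,0,-28]},{"grip":0,"linear":[0,0,0],"rotation":[0,0,-35]},{"grip":0,"linear":[0,0,0],"rotation":[0,0,-42]},{"grip":0,"linear":[0,0,0],"rotation":[0,0,-49]},{"grip":0,"linear":[0,0,0],"rotation":[0,0,-56]},{"grip":0,"linear":[0,0,0],"rotation":[0,0,-63]},{"grip":0,"linear":[0,0,0],"rotation":[0,0,-70]},{"grip":0,"linear":[0,0,0],"rotation":[0,0,-77]},{"grip":0,"linear":[0,0,0],"rotation":[0,0,-84]}]'
python3 - <<'E'
from h import *
T=tool();o=status.get_obs();print(o['time_s'],o['q'],o['opening'])
print(rel(goal(face(-.045,.001,.09),0),T))
E
```

```text
time_s: 20.82
eef_pos: [0.546, -0.1232, 0.3205]
eef_rot: [0.299, 0.13, 0.945, -0.013]
wrist_force: [0.4, 0.7, 1.0]
opening: -0.002
20.8167 [-0.5592 -0.329   2.0182  0.2739  0.8979 -1.9668] -0.002327399365716641
(array([ 4.74, -0.51,  2.94]), array([ 0.06, -0.21, -5.29]))
```

```bash
python3 -m handwheel '[{"grip":0,"linear":[2,-0.2,0],"rotation":[0,0,-2]},{"grip":0,"linear":[4,-0.4,0],"rotation":[0,0,-4]},{"grip":0,"linear":[4.7,-0.5,1],"rotation":[0,0,-5.3]},{"grip":0,"linear":[4.7,-0.5,2.5],"rotation":[0,0,-5.3]},{"grip":0,"linear":[4.7,-0.5,2.9],"rotation":[0,0,-5.3]},{"grip":0,"linear":[4.7,-0.5,2.9],"rotation":[0,0,-5.3]}]'
python3 - <<'E'
from h import *
T=tool();o=status.get_obs();print(o['time_s'],o['q'],o['opening'])
print(rel(goal(face(-.045,.001,.024),0),T))
save('wrist','pics/w16.png')
for p in [(-.080+.004,.001,.034),(-.116,.001,0),(-.045,.001,0)]: print(proj('wrist',face(*p),T))
E
```

```text
time_s: 21.32
eef_pos: [0.5239, -0.1193, 0.2693]
eef_rot: [0.297, 0.089, 0.95, -0.025]
wrist_force: [-0.2, -0.2, 0.7]
opening: -0.006
21.3167 [-0.5844 -0.3449  2.1328  0.3152  0.812  -2.1223] -0.006027132752456783
(array([-0.04, -0.07,  6.62]), array([ 0.1 , -0.28, -0.36]))
[319.3674 210.7135]
[318.8151 127.1103]
[319.716  247.0447]
```

View pics/w16.png

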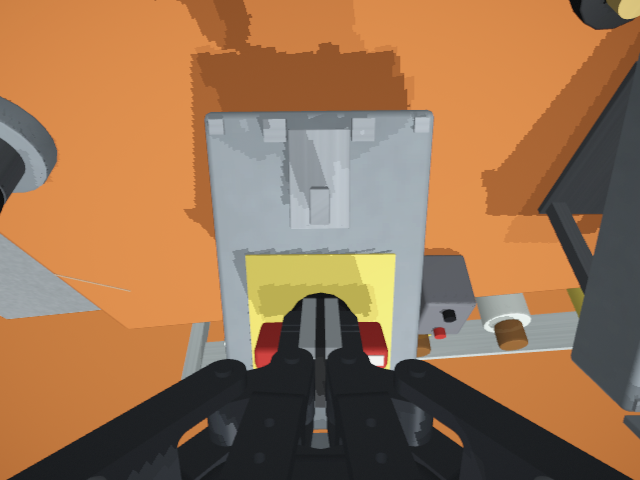

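```bash
python3 -m handwheel '[{"grip":0,"linear":[0,0,2],"rotation":[0,0,0]},{"grip":0,"linear":[0,0,4],"rotation":[0,0,0]},{"grip":0,"linear":[0,0,5.5],"rotation":[0,0,0]},{"grip":0,"linear":[0,0,6.4],"rotation":[0,0,0]},{"grip":0,"linear":[0,0,6.6],"rotation":[0,0,0]},{"grip":0,"linear":[0,0,6.6],"rotation":[0,0,0]}]'
python3 - <<'E'
from h import *
T=tool();o=status.get_obs();print(o['time_s'],o['wrist_force'],o['opening'])
print(rel(goal(face(-.045,.001,.024),0),T))
save('wrist','pics/w17.png')
E
```

```text
time_s: 21.87
eef_pos: [0.5617, -0.1265, 0.2179]
eef_rot: [0.299, 0.089, 0.95, -0.026]
wrist_force: [0.1, 0.3, -0.0]
opening: -0.002
21.8667 [ 0.1329  0.2959 -0.0135] -0.002370324409876218
(array([ 0.2 , -0.03,  0.2 ]), array([ 0.04, -0.07, -0.3 ]))
```

View pics/w17.png

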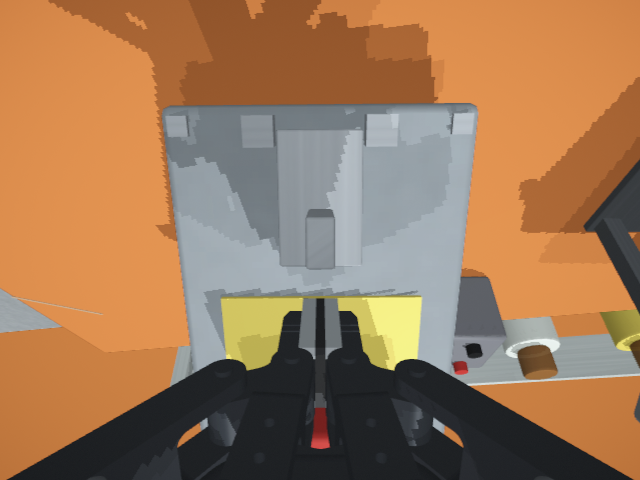

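```bash
python3 -m handwheel '[{"grip":0,"linear":[0.5,0,0],"rotation":[0,0,0]},{"grip":0,"linear":[1,0,0],"rotation":[0,0,0]},{"grip":0,"linear":[1.4,0,0],"rotation":[0,0,0]},{"grip":0,"linear":[1.8,0,0],"rotation":[0,0,0]},{"grip":0,"linear":[2.2,0,0],"rotation":[0,0,0]},{"grip":0,"linear":[2.5,0,0],"rotation":[0,0,0]},{"grip":0,"linear":[2.5,0,0],"rotation":[0,0,0]}]'
python3 - <<'E'
from h import *
T=tool();o=status.get_obs();print(o['time_s'],o['wrist_force'],o['opening'])
print(rel(goal(face(-.045,.001,.024),0),T))
save('wrist','pics/w18.png')
E
```

```text
time_s: 22.5
eef_pos: [0.5457, -0.1241, 0.2108]
eef_rot: [0.306, 0.089, 0.947, -0.028]
wrist_force: [7.3, 5.9, 14.2]
opening: -0.002
22.5 [ 7.34    5.8994 14.1863] -0.0021253660429823963
(array([-1.53,  0.04,  0.56]), array([-0.11,  0.81, -0.32]))
```

View pics/w18.png

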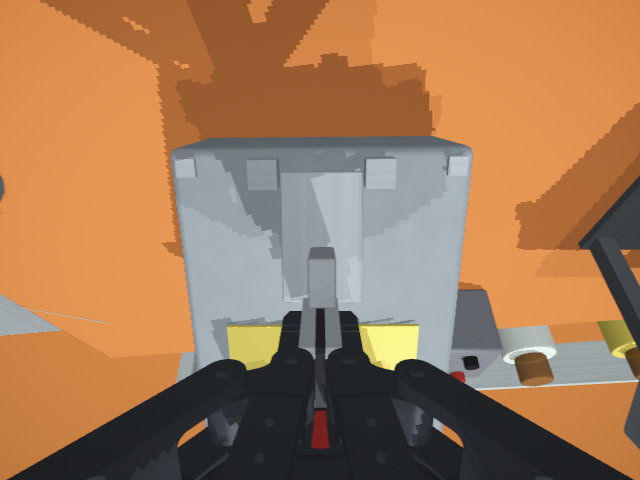

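```bash
python3 -m handwheel '[{"grip":0,"linear":[-1,0,0],"rotation":[0,0,0]},{"grip":0,"linear":[-2,0,0],"rotation":[0,0,0]},{"grip":0,"linear":[-2,0,-3],"rotation":[0,0,0]},{"grip":1,"linear":[-2,0,-6],"rotation":[0,0,0]},{"grip":3,"linear":[0,0,-6],"rotation":[0,0,0]},{"grip":3,"linear":[1.4,0,-6],"rotation":[0,0,0]},{"grip":3,"linear":[1.4,0,-6],"rotation":[0,0,0]},{"grip":3,"linear":[1.4,0,-6],"rotation":[0,0,0]}]'
python3 - <<'E'
from h import *
T=tool();o=status.get_obs();print(o['time_s'],o['wrist_force'],o['opening'])
print(rel(goal(face(-.080,.001,.018),0),T))
save('wrist','pics/w19.png')
for h in (0,.005): print(proj('wrist',face(-.080,.001,.034+h),T),proj('wrist',face(-.12,.001,h),T))
E
```

```text
time_s: 23.22
eef_pos: [0.4961, -0.1146, 0.2448]
eef_rot: [0.299, 0.089, 0.95, -0.026]
wrist_force: [-0.0, 1.0, 0.3]
opening: 0.346
23.2167 [-0.0409  0.9837  0.3232] 0.3464037625463884
(array([-0.23, -0.01,  6.82]), array([-0.02, -0.04, -0.35]))
[320.7981 273.5003] [320.273  186.4307]
[320.8153 277.2523] [320.2776 188.0133]
```

View pics/w19.png

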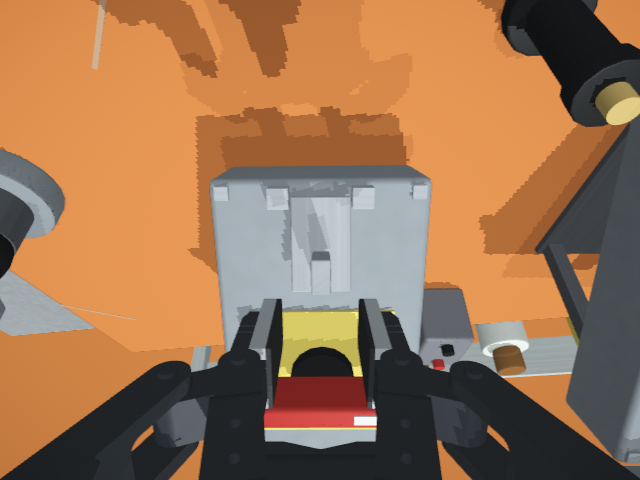

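```bash
python3 -m handwheel '[{"grip":3,"linear":[-0.2,0,2],"rotation":[0,0,0]},{"grip":3,"linear":[-0.2,0,4],"rotation":[0,0,0]},{"grip":3,"linear":[-0.2,0,5.6],"rotation":[0,0,0]},{"grip":3,"linear":[-0.2,0,6.5],"rotation":[0,0,0]},{"grip":3,"linear":[-0.2,0,6.8],"rotation":[0,0,0]},{"grip":3,"linear":[-0.2,0,6.8],"rotation":[0,0,0]}]'
python3 - <<'E'
from h import *
T=tool();o=status.get_obs();print(o['time_s'],o['wrist_force'],o['opening'])
print(rel(goal(face(-.080,.001,.018),0),T))
save('wrist','pics/w20.png')
E
```

```text
time_s: 23.77
eef_pos: [0.5369, -0.1218, 0.1898]
eef_rot: [0.299, 0.089, 0.95, -0.026]
wrist_force: [-0.5, 0.1, 0.5]
opening: 0.355
23.7667 [-0.4644  0.1471  0.5467] 0.35539654759172273
(array([ 0.02, -0.04, -0.05]), array([ 0.05, -0.1 , -0.3 ]))
```

View pics/w20.png

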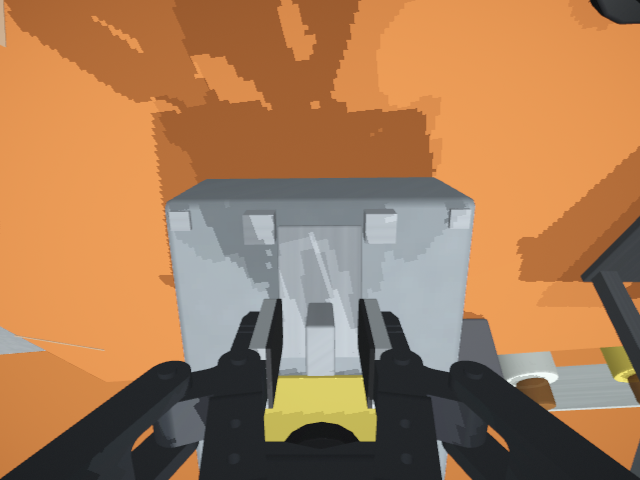

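```bash
python3 -m handwheel '[{"grip":2,"linear":[0,0,0],"rotation":[0,0,0]},{"grip":0.7,"linear":[0,0,0],"rotation":[0,0,0]},{"grip":0.7,"linear":[0,0,0],"rotation":[0,0,0]},{"grip":0.7,"linear":[0,0,0],"rotation":[0,0,0]},{"grip":0.7,"linear":[0,0,0],"rotation":[0,0,0]},{"grip":0.7,"linear":[0.25,0,-0.33],"rotation":[0,0,0]},{"grip":0.7,"linear":[0.51,0,-0.65],"rotation":[0,0,0]},{"grip":0.7,"linear":[0.8,0,-0.95],"rotation":[0,0,0]},{"grip":0.7,"linear":[1.13,0,-1.21],"rotation":[0,0,0]},{"grip":0.7,"linear":[1.13,0,-1.21],"rotation":[0,0,0]}]'
python3 - <<'E'
from h import *
T=tool();o=status.get_obs();print(o['time_s'],o['wrist_force'],o['torque'],o['opening'])
print(rel(goal(face(-.080,.001,.018),0),T))
save('wrist','pics/w21.png')
E
```

```text
time_s: 24.65
eef_pos: [0.5197, -0.1187, 0.1931]
eef_rot: [0.299, 0.089, 0.95, -0.026]
wrist_force: [8.6, -0.6, -8.0]
opening: 0.102
24.65 [ 8.6327 -0.6462 -7.9782] [ 0.0822 -0.3241  0.269 ] 0.10190322440022886
(array([-1.23, -0.03,  1.21]), array([-0.01, -0.05, -0.33]))
```

View pics/w21.png

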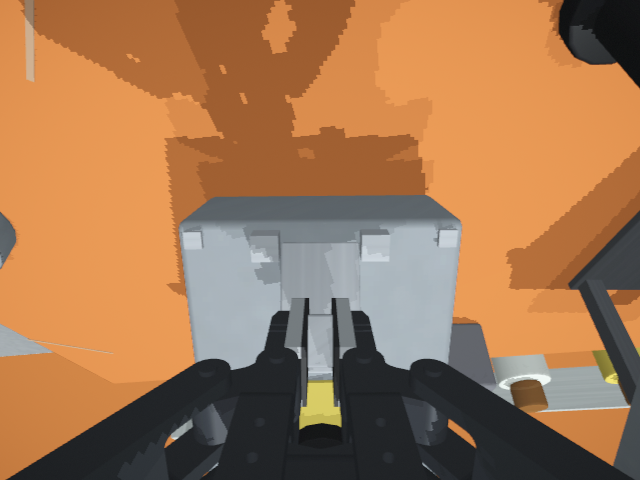

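```bash
python3 -m handwheel '[{"grip":0.7,"linear":[0.35,0,-0.23],"rotation":[0,0,0]},{"grip":0.7,"linear":[0.71,0,-0.44],"rotation":[0,0,0]},{"grip":0.7,"linear":[1.09,0,-0.61],"rotation":[0,0,0]},{"grip":0.7,"linear":[1.48,0,-0.75],"rotation":[0,0,0]},{"grip":0.7,"linear":[1.88,0,-0.85],"rotation":[0,0,0]},{"grip":0.7,"linear":[2.29,0,-0.92],"rotation":[0,0,0]},{"grip":0.7,"linear":[2.29,0,-0.92],"rotation":[0,0,0]}]'
python3 - <<'E'
from h import *
T=tool();o=status.get_obs();print(o['time_s'],o['wrist_force'],o['torque'],o['opening'])
print(rel(goal(face(-.080,.001,.018),0),T))
save('wrist','pics/w22.png')
E
```

```text
time_s: 25.28
eef_pos: [0.4967, -0.1145, 0.188]
eef_rot: [0.3, 0.09, 0.949, -0.027]
wrist_force: [13.6, 0.1, -10.2]
opening: 0.101
25.2833 [ 13.5949   0.0822 -10.2307] [ 0.0501 -0.7437  0.3027] 0.100638589388545
(array([-3.43, -0.01,  2.14]), array([-0.02,  0.05, -0.36]))
```

View pics/w22.png

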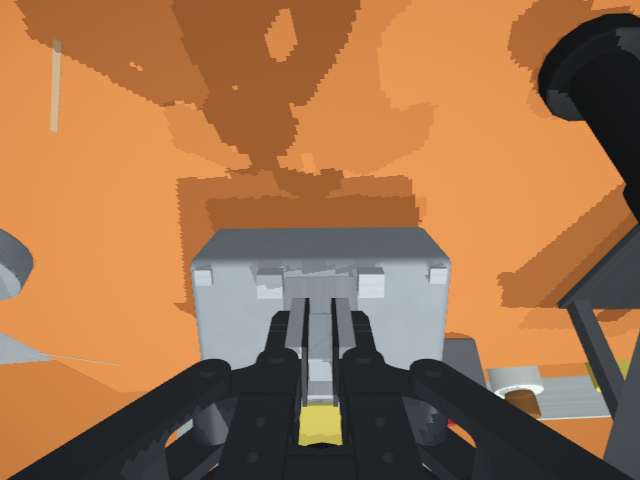

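```bash
python3 -m handwheel '[{"grip":0.7,"linear":[0.42,0,-0.03],"rotation":[0,0,0]},{"grip":0.7,"linear":[0.83,0,-0.03],"rotation":[0,0,0]},{"grip":0.7,"linear":[1.24,0,0.01],"rotation":[0,0,0]},{"grip":0.7,"linear":[1.65,0,0.08],"rotation":[0,0,0]},{"grip":0.7,"linear":[2.05,0,0.2],"rotation":[0,0,0]},{"grip":0.7,"linear":[2.05,0,0.2],"rotation":[0,0,0]}]'
python3 - <<'E'
from h import *
T=tool();o=status.get_obs();print(o['time_s'],o['wrist_force'],o['torque'],o['opening'])
print(rel(goal(face(-.080,.001,.018),0),T))
save('wrist','pics/w23.png')
save('scene','pics/s23.png',2,(160,120,460,360))
E
```

```text
time_s: 25.83
eef_pos: [0.4832, -0.1122, 0.1775]
eef_rot: [0.302, 0.089, 0.949, -0.027]
wrist_force: [6.8, 4.2, 4.8]
opening: 0.099
25.8333 [6.8154 4.2347 4.8499] [ 0.5618 -1.4651  0.6031] 0.09917797848544711
(array([-5.14,  0.01,  2.1 ]), array([-0.07,  0.34, -0.33]))
```

View pics/w23.png

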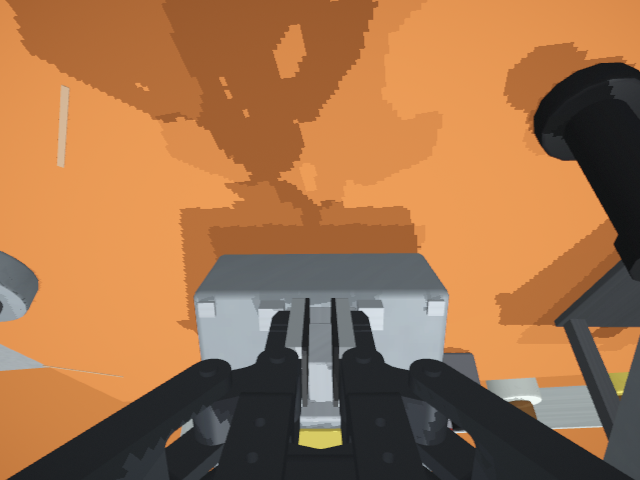

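```bash
python3 -m handwheel '[{"grip":0.7,"linear":[0.2,0,0.1],"rotation":[0,0,0]},{"grip":0.7,"linear":[0.2,0,0.1],"rotation":[0,0,0]},{"grip":0.7,"linear":[-0.1,0,0],"rotation":[0,0,0]},{"grip":3,"linear":[-0.1,0,0],"rotation":[0,0,0]},{"grip":3,"linear":[-0.1,0,0],"rotation":[0,0,0]},{"grip":3,"linear":[-0.1,0,0],"rotation":[0,0,0]},{"grip":3,"linear":[-0.1,0,-2],"rotation":[0,0,0]},{"grip":3,"linear":[-0.1,0,-5],"rotation":[0,0,0]},{"grip":3,"linear":[-0.1,0,-8],"rotation":[0,0,0]},{"grip":3,"linear":[-0.1,0,-10],"rotation":[0,0,0]},{"grip":3,"linear":[-0.1,0,-10],"rotation":[0,0,0]}]'
python3 - <<'E'
from h import *
T=tool();o=status.get_obs();print(o['time_s'],o['wrist_force'],o['torque'],o['opening'])
print(rel(goal(face(-.080,.001,.018),0),T))
save('wrist','pics/w24.png')
for th in (1.1,1.2,1.3,1.4): print(th,proj('wrist',face(-.12+.055*np.cos(th),.001,.004+.055*np.sin(th)),T),proj('wrist',face(-.12+.049*np.cos(th)-.034*np.sin(th),.001,.004+.049*np.sin(th)+.034*np.cos(th)),T))
E
```

```text
time_s: 26.85
eef_pos: [0.4259, -0.1023, 0.2615]
eef_rot: [0.302, 0.089, 0.949, -0.029]
wrist_force: [0.4, -0.7, 0.5]
opening: 0.346
26.85 [ 0.432  -0.7395  0.5026] [ 0.0597  0.2699 -0.0169] 0.3459498514631386
(array([-5.03,  0.11, 12.3 ]), array([-0.22,  0.33, -0.21]))
1.1 [322.2391 300.1187] [322.1306 257.1055]
1.2 [322.2256 294.5232] [322.1023 247.0549]
1.3 [322.2096 288.1125] [322.0732 236.8607]
1.4 [322.1911 280.9536] [322.0436 226.702 ]
```

View pics/w24.png

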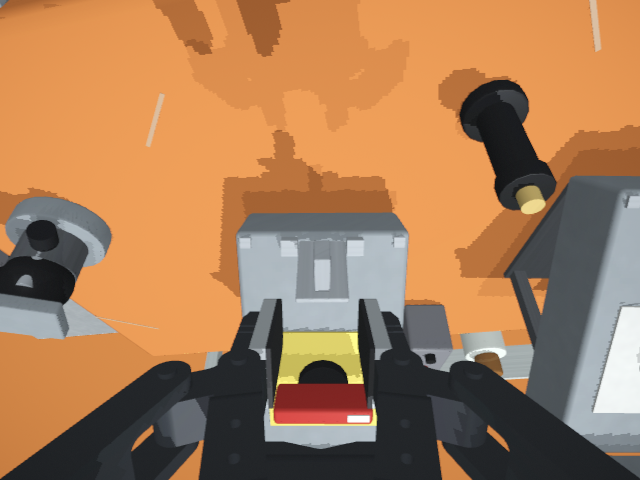

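```bash
python3 -m handwheel '[{"grip":0,"linear":[-2,0.1,0],"rotation":[0,0,0]},{"grip":0,"linear":[-4,0.1,0],"rotation":[0,0,0]},{"grip":0,"linear":[-6,0.1,0],"rotation":[0,0,0]},{"grip":0,"linear":[-6,0.1,2],"rotation":[0,0,0]},{"grip":0,"linear":[-6,0.1,5],"rotation":[0,0,0]},{"grip":0,"linear":[-6,0.1,8],"rotation":[0,0,0]},{"grip":0,"linear":[-6,0.1,10],"rotation":[0,0,0]},{"grip":0,"linear":[-6,0.1,10.8],"rotation":[0,0,0]},{"grip":0,"linear":[-6,0.1,10.8],"rotation":[0,0,0]}]'
python3 - <<'E'
from h import *
T=tool();o=status.get_obs();print(o['time_s'],o['wrist_force'],o['torque'],o['opening'])
print(rel(goal(face(-.100,.001,.03),0),T))
save('wrist','pics/w25.png')
E
```

```text
time_s: 27.65
eef_pos: [0.5342, -0.1195, 0.1992]
eef_rot: [0.296, 0.089, 0.951, -0.025]
wrist_force: [-0.4, 0.9, 0.6]
opening: -0.003
27.65 [-0.376   0.9023  0.6385] [ 0.0911  0.2437 -0.0081] -0.002768885133421962
(array([ 2.31, -0.23, -0.3 ]), array([ 0.14, -0.39, -0.35]))
```

View pics/w25.png

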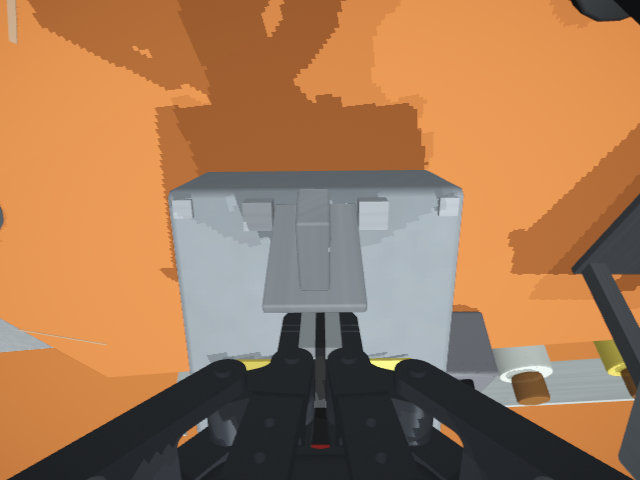

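```bash
python3 -m handwheel '[{"grip":0,"linear":[0.5,-0.1,0],"rotation":[0,0,0]},{"grip":0,"linear":[0.9,-0.2,0],"rotation":[0,0,0]},{"grip":0,"linear":[1.2,-0.2,0],"rotation":[0,0,0]},{"grip":0,"linear":[1.5,-0.2,0],"rotation":[0,0,0]},{"grip":0,"linear":[1.8,-0.2,0],"rotation":[0,0,0]},{"grip":0,"linear":[2.0,-0.2,0],"rotation":[0,0,0]},{"grip":0,"linear":[2.0,-0.2,0],"rotation":[0,0,0]}]'
python3 - <<'E'
from h import *
T=tool();o=status.get_obs();print(o['time_s'],o['wrist_force'],o['torque'],o['opening'])
print(rel(goal(face(-.100,.001,.03),0),T))
save('wrist','pics/w26.png')
E
```

```text
time_s: 28.28
eef_pos: [0.5184, -0.1194, 0.1919]
eef_rot: [0.3, 0.089, 0.95, -0.027]
wrist_force: [0.5, 0.5, -1.0]
opening: 0.004
28.2833 [ 0.4508  0.4689 -1.0384] [0.0392 0.221  0.0088] 0.003849337565351149
(array([ 0.61,  0.06, -0.01]), array([-0.01,  0.  , -0.3 ]))
```

View pics/w26.png

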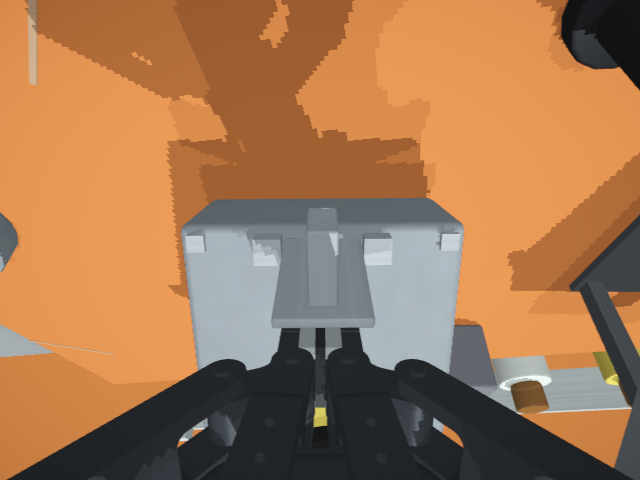

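Near contact; keep pushing.

```bash
python3 -m handwheel '[{"grip":0,"linear":[0.4,0,0],"rotation":[0,0,0]},{"grip":0,"linear":[0.7,0,0],"rotation":[0,0,0]},{"grip":0,"linear":[1.0,0,0],"rotation":[0,0,0]},{"grip":0,"linear":[1.2,0,0],"rotation":[0,0,0]},{"grip":0,"linear":[1.2,0,0],"rotation":[0,0,0]}]'
python3 - <<'E'
from h import *
T=tool();o=status.get_obs();print(o['time_s'],o['wrist_force'],o['torque'],o['opening'])
print(rel(goal(face(-.100,.001,.03),0),T))
save('wrist','pics/w27.png')
E
```

```text
time_s: 28.75
eef_pos: [0.515, -0.1203, 0.192]
eef_rot: [0.307, 0.09, 0.947, -0.029]
wrist_force: [30.0, 0.9, 1.6]
opening: -0.003
28.75 [30.0246  0.9388  1.6423] [ 0.1715 -3.6326  0.5815] -0.0028217607092718435
(array([0.36, 0.21, 0.17]), array([-0.22,  0.95, -0.39]))
```

View pics/w27.png

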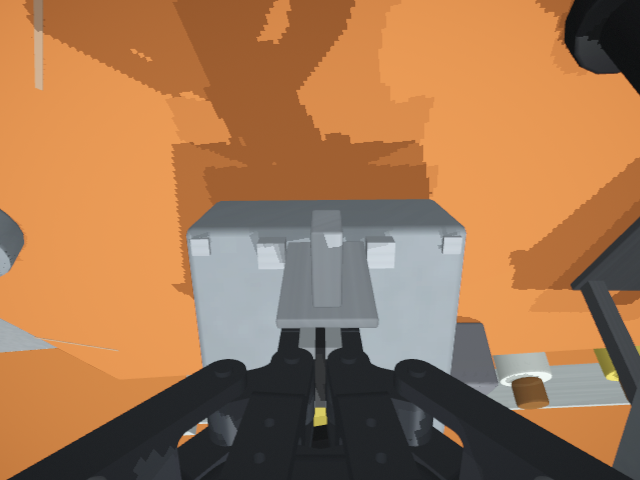

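```bash
python3 -m handwheel '[{"grip":0,"linear":[0,0,0],"rotation":[0,0,0]},{"grip":0,"linear":[-1.5,0,0],"rotation":[0,0,0]},{"grip":0,"linear":[-2,0,-3],"rotation":[0,0,0]},{"grip":0,"linear":[-2,0,-7],"rotation":[0,0,0]},{"grip":0,"linear":[-2,0,-11],"rotation":[0,0,0]},{"grip":0,"linear":[-2,0,-15],"rotation":[0,0,0]},{"grip":0,"linear":[-2,0,-18],"rotation":[0,0,0]},{"grip":0,"linear":[-2,0,-20],"rotation":[0,0,0]},{"grip":0,"linear":[-2,0,-20],"rotation":[0,0,0]},{"grip":0,"linear":[-2,0,-20],"rotation":[0,0,0]}]'
python3 - <<'E'
from h import *
T=tool();o=status.get_obs();print(o['time_s'],o['wrist_force'],T[:3,3])
cv2.imwrite('pics/w28.png',cams.camera('wrist')[:,:,::-1])
save('top','pics/t28.png')
save('scene','pics/s28.png')
for th in (1.1,1.2,1.3,1.4): print(th,proj('wrist',face(-.12+.055*np.cos(th),.001,.004+.055*np.sin(th)),T),proj('wrist',face(-.12+.049*np.cos(th)-.034*np.sin(th),.001,.004+.049*np.sin(th)+.034*np.cos(th)),T))
print(proj('wrist',face(-.12,.001,.004),T))
E
```

```text
time_s: 29.63
eef_pos: [0.4125, -0.1006, 0.3612]
eef_rot: [0.301, 0.089, 0.949, -0.028]
wrist_force: [0.1, -1.3, -0.3]
opening: -0.0
29.6333 [ 0.1415 -1.3129 -0.2705] [ 0.4125 -0.1006  0.3612]
1.1 [322.4158 199.5451] [322.3052 159.8755]
1.2 [322.4034 194.0083] [322.2702 151.9124]
1.3 [322.3872 187.9752] [322.2331 144.0351]
1.4 [322.3674 181.5169] [322.1944 136.3686]
[322.0992 161.1682]
```

View pics/w28.png

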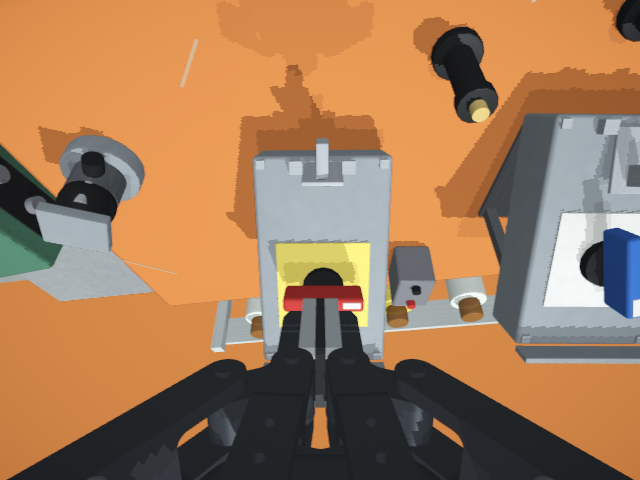

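View pics/t28.png

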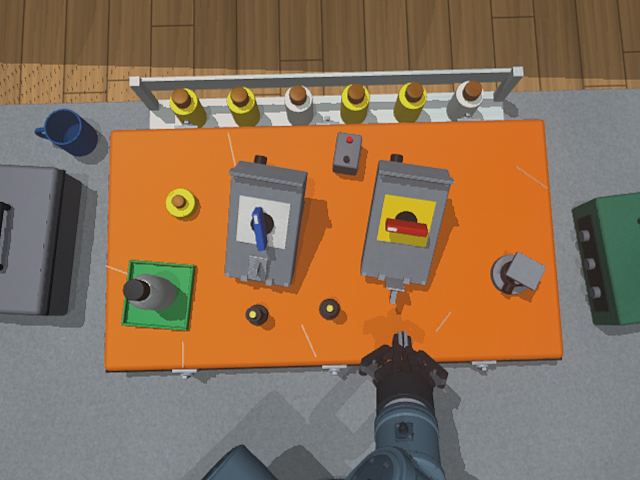

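View pics/s28.png

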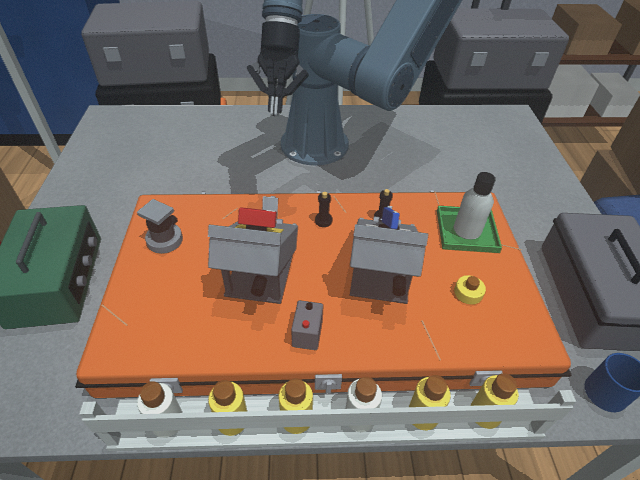

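```bash
python3 - <<'E'
from h import *
print(ctrl.hand_in())
E
```

```text
the job is handed in; nothing more can be done
None
```

The job is handed in, after about 30 s of the 66 s allowed; no verdict was given. By my last checks, everything the task asked for was done in the required order.

- **Flask:** I gripped it by the cap and set it down gently in the green tray. The wrist view put the cap within about 2 px of where it should be, and the flask looks upright in the last views.
- **Red handle:** I turned it anticlockwise until it reached its stop; the torque rose to about 1 N m. It shows level across the face.
- **Red hasp:** I swung it out only after the handle was off. It took three moves:
  - My first push, with closed fingers, jammed on friction.
  - Gripping the tab and following its arc opened it to about 1.2 rad by the picture.
  - A final push met about 30 N at the stop. The last wrist picture reads about 1.37 rad against the 1.4 rad stop.
- **Everything else:** The blue isolator and the loose items look unmoved in the last top and scene views; I did not measure them. At hand-in the arm was clear and the wrist force was about 1 N, which is within its noise.

**Disagreement:** Combining the top and wrist views placed the red isolator's face 7–11 mm higher than its stated geometry. I worked with margins and force checks to cover that.

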